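# Pack earth-building specimens into a sloping display box

### The job

Pack the brick, the striped earth core and the amber jar into the wooden box on the sloping stand: all three side by side in one row, right way up, each standing square in the box and right down on its floor. Lower each one in before letting go: do not drop any or let any fall over, and leave the spray can, the tape roll and the trowel where they are.

Things in the scene. Friction and masses are not known exactly. Their poses are not given: they have to be found in the camera images.
- sample_box: Open light-wood box, fixed, inside 50 (its x) x 162 (its y) x 42 mm deep, walls and floor 6 mm thick. Origin: centre of its underside. x runs down the slope, y level along the row, z out of the open top; floor at z 6 mm, rim at z 48 mm. The three items fill it in one row in any order, 10 mm to spare in length, 4 mm in width; they stick out 38 to 46 mm, so fingers can stay above the rim.
- stand: Dark wooden stand, base 110 x 200 mm, fixed, that carries the box with its open top leaning 25 deg from vertical to the stand's +x side, away from the robot. Origin: on the table under the middle of its base, z up; the box's origin is 42 mm above it. Its place and its turn about the vertical vary.
- brick: Terracotta-red rectangular brick, 46 mm (its x) x 60 mm (its y) x 82 mm tall (z), about 0.4 kg, standing upright on the table, turned up to 0.5 rad from the world axes. Origin: centre of its underside. It fits the box only with its x along the box's x (either way round).
- core: Upright cylinder of sand-coloured rammed earth with two brown stripes, 46 mm diameter, 88 mm tall, about 0.3 kg. Origin: centre of its underside, z up its axis.
- jar: Closed upright amber glass jar with a white lid of the same diameter, 46 mm diameter, 80 mm tall in all, about 0.2 kg. Origin: centre of its underside, z up its axis.
- spray_can: Bystander: upright spray can with a blue label, 58 mm diameter, 170 mm tall. Origin: centre of its underside. Leave alone.
- tape_roll: Bystander: yellow roll of tape lying flat, 90 mm outside diameter, 30 mm high. Origin: centre of its underside. Leave alone.
- trowel: Bystander: steel plastering trowel lying flat, blade 130 x 55 mm, wooden handle on top up to 48 mm high, long axis x. Origin: centre of its underside. Leave alone.
There are look-alikes about, which are no part of the job. Leave any turquoise look-alike of the brick alone.

How it is judged:
By the outcome, as a careful person would: the job done as asked, in the order asked, and still so for the second after the job is handed in, with the robot touching nothing.
It also fails if it takes over 72 s, if anything falls off the work surface, if the arm or the gripper's body presses on something with over 40 N, if the wrist force passes 120 N, or if a joint passes its speed limit or range.

### The arm

A 6-joint arm with a two-finger parallel gripper is mounted at the origin on the work surface. World frame = base frame: x ahead of the robot, y to its left, z up, the work surface at z = 0. Lengths are in m, angles in degrees, forces in N, time in s.
With the tool pointing down it reaches from about 0.4 to 0.825 m from the base axis. Payload 7 kg.
Tool frame: the origin (TCP) lies at the very end of the fingers, on their centre line; the grasp point (between the pads) lies 19 mm behind it (r.hold_point_z is the distance from the TCP to the grasp point, in m); z points along the fingers, y is the direction in which the jaws open and shut (so a half turn about z gives the same grasp; the last joint's range is limited). The gripper opens to 88 mm and grips with 3 to 60 N. Pads are 19 mm wide; open, the fingers measure 130 mm over their backs; the gripper's body (78 mm by 193 mm) begins 47 mm behind the grasp point.
Start: joints at [89.502, 20.546, 0.682, 0, -70.136, -16.507], TCP at [0.197, 0.645, 0.227] pointing down, gripper open.
Joint ranges: [-176.03, 176.03], [-82.01, 121.73], [-58.28, 71.71], [-173.87, 95.51], [-174.79, -0.11], [-173.66, 173.66]. Speed limits (degrees/s): [136.94, 136.94, 172.46, 180, 180, 180].

### API

Orientations are given as [roll, pitch, yaw] about the fixed x, y, z axes, in that order (R = Rz(yaw) Ry(pitch) Rx(roll)).
In Python, from plant import r gives the robot as it stands. The module is installed in compiled form; this text tells all that it offers.
- The arm moves only by the shell command python3 -m inch 'ROWS' [FORCE]. ROWS is text: rows parted by semicolons, each of 7 numbers parted by spaces: the shift along the tool's x, y, z in m, then the turn, a rotation vector about the tool's x, y, z in rad, then the opening, from 0 (shut) to 1 (fully open). In form: tx ty tz ax ay az jaw; .... A call has 1 to 20 rows; each row shifts and turns the commanded pose from where the row before left it, along the tool's axes as they then stand; what a row does not reach is not made up. A row lasts 1/12 s, in which the tool goes at most 41.7 mm and 7.16 degrees, less where a joint would pass 70% of its speed; a pose out of reach is approached as far as the arm can. A call with a gripper value outside its range is refused whole. The fingers move at their own pace and stop on an object; FORCE is the grip in N (left out, the last holds). Time passes only in rows, so rows that do not move let the fingers close. It gives the time, the measured TCP pose, the force and the opening at its end, in the units of the state.
- r.get_state(): the state, without advancing time (a new reading comes with each control period).
- r.capture(name): name is "scene" or "side" or "wrist"; returns the picture (400x640x3 uint8, red, green, blue); there is no depth.
- r.camera_params(name): a dict with "vfov" (degrees; the focal length in pixels is half the picture's height over the tangent of half this angle, whatever the lens; pixels are square), "cx", "cy" (the principal point, pixels), "R" (3x3) and "t" (3): a world point X has camera coordinates R X + t. Camera axes: x right, y down, z forward; pixel columns grow to the right and rows downward; lengths in m; the calibration is good to about 2 mm. A picture is of the moment at which its call begins: read the wrist's pose just before it. camera_params takes no time and is no camera call; for the wrist camera it gives the pose at the moment of the call.
- r.close_job(): hands the job in, once; it reports no verdict.
Trained networks look in the newest picture that a camera, given by its name, has taken for a name from the list of things; names that differ only in an ending like _2 or _b are one class to them, and where a whole thing is asked for, a point or a joint stands for the part that bears it (a point fixed in the world has none). Each returns a list of dicts, best first, with "p" (0 to 1); they miss things now and then, are a little off and sometimes report something else, mostly with a low value. They report only what shows in the picture. A call takes as long as a camera call. They do not tell look-alikes from the thing itself.
- r.recognise(target, camera): "xy" ([column, row] in pixels, amid what is visible of it).
The state is a dict: "time_s": time; "joints": joint angles; "qd": joint speeds; "joint_torque": joint torques, N m; "tcp_pos": TCP position; "eef_rot": TCP orientation; "contact_force": force on the tool from outside, world axes, zero at the start; "moment": the same for the moment, N m; "gripper_width": finger opening in m.
Only numpy, scipy, OpenCV 4.12 (cv2) and the standard library are available. Lean on these libraries where they do the work, as an engineer would, in place of code of your own. Each camera call takes 0.05 s, during which the arm holds its last target.

## Working session

There is one attempt and no reset: what is moved stays moved. The work goes in short steps, Python scripts to look and compute and a shell command to move; the robot and the scene stay as the last step left them, time stands still between calls to the robot, and variables do not carry over. Pictures are saved under pics/ and viewed, and the job is handed in when it is done.

```bash
mkdir -p pics; ls
python3 - <<'E'
from plant import r
import cv2, numpy as np
print(r.get_state())
for n in ["scene","side","wrist"]:
    im=r.capture(n); cv2.imwrite(f"pics/{n}0.png",im[:,:,::-1])
    p=r.camera_params(n); print(n,p)
    for t in ["sample_box","stand","brick","core","jar","spray_can","tape_roll","trowel"]:
        print(t,[(np.round(d["xy"],1).tolist(),round(d["p"],2)) for d in r.recognise(t,n)])
print(r.get_state()["time_s"])
E
```

```text
pics
{'time_s': 0.0, 'joints': array([ 8.95010316e+01,  2.05924606e+01,  6.35180613e-01, -2.01611621e-02,
       -7.01352357e+01, -1.65069854e+01]), 'qd': array([-0.03409327, -0.10142039,  0.11888005, -0.04462554, -0.06621149,
       -0.05938473]), 'joint_torque': array([-1.34668764e-03, -5.82711196e+01,  2.93064219e+01,  6.99761957e+00,
        7.26358965e-03, -1.56433121e-04]), 'tcp_pos': array([0.19729959, 0.64502625, 0.22562166]), 'eef_rot': array([ 1.79905912e+02, -8.11759944e-03, -1.70128133e+01]), 'contact_force': array([-0.30302769,  0.58564558,  0.89628271]), 'moment': array([-0.03149735,  0.01607207,  0.02876878]), 'gripper_width': 0.08794831104801872}
scene {'vfov': 51.10922674689628, 'cx': 321.4567283949675, 'cy': 196.07203060647032, 'R': array([[-0.16857095,  0.98558266, -0.01451386],
       [ 0.6915006 ,  0.10775327, -0.71429417],
       [-0.70243203, -0.13044559, -0.69969507]]), 't': array([ 0.02201176, -0.35473085,  1.28246947])}
sample_box [([208.0, 167.7], 0.8)]
stand [([212.6, 173.4], 0.69)]
brick [([450.8, 223.1], 0.9), ([392.2, 212.4], 0.55)]
core [([327.0, 221.4
[... 448 characters left out ...]
[([311.7, 303.9], 0.79)]
brick [([309.4, 165.3], 0.76), ([301.2, 137.3], 0.66), ([420.5, 262.4], 0.6), ([319.5, 290.2], 0.24)]
core [([344.1, 190.8], 0.85)]
jar [([259.5, 198.1], 0.78)]
spray_can [([372.6, 119.2], 0.95)]
tape_roll [([233.5, 153.8], 0.75)]
trowel [([418.6, 262.3], 0.73)]
wrist {'vfov': 70.42577305421534, 'cx': 316.4431599012046, 'cy': 199.67479081831104, 'R': array([[-2.92752723e-01, -9.56188174e-01,  1.38394140e-04],
       [-9.23367331e-01,  2.82741671e-01,  2.59711224e-01],
       [-2.48371931e-01,  7.59033794e-02, -9.65686316e-01]]), 't': array([ 0.67567228, -0.03351407,  0.39019316])}
sample_box []
stand []
brick []
core []
jar []
spray_can []
tape_roll []
trowel []
1.35
```

View pics/scene0.png

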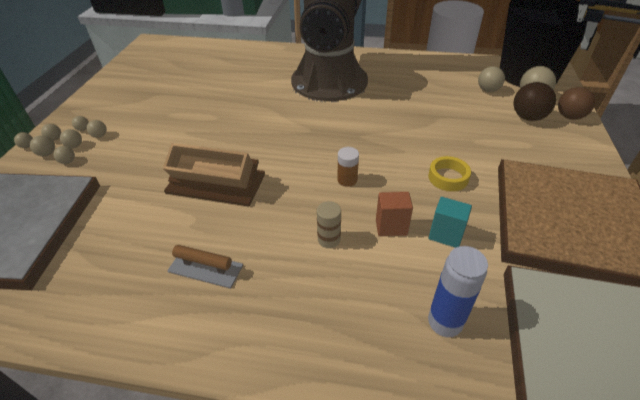

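View pics/side0.png

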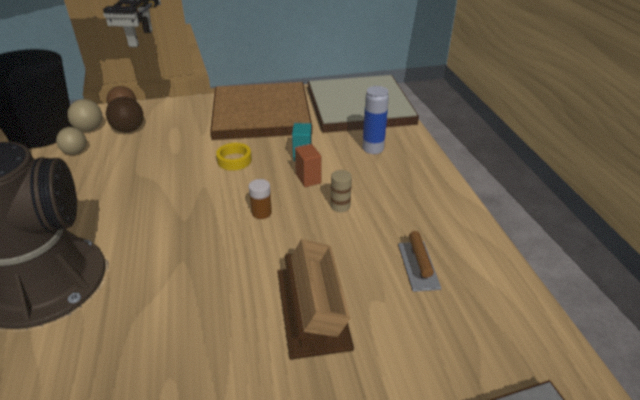

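View pics/wrist0.png

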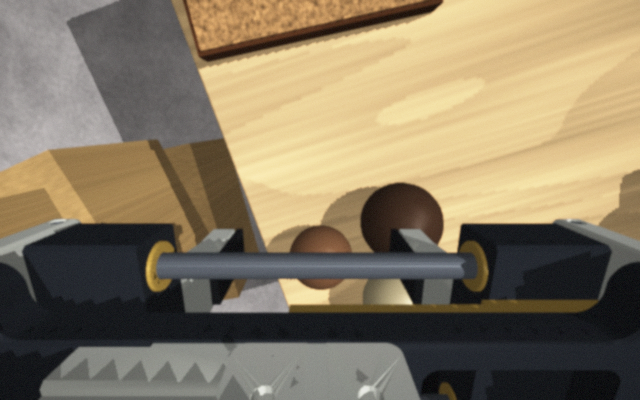

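Scene: red brick (393,213), core (328,225), jar (348,167), box (208,168). Look-alikes: the turquoise block at (450,222), which I leave alone, plus the can (458,290). In the side view the red brick is at (309,165), the core at (342,191) and the jar at (260,198).

```bash
cat > h.py <<'E'
import numpy as np, cv2
from scipy.spatial.transform import Rotation as Ro
def proj(p,X):
    c=np.asarray(X)@np.array(p["R"]).T+p["t"]; f=200/np.tan(np.radians(p["vfov"])/2)
    return np.c_[p["cx"]+f*c[:,0]/c[:,2], p["cy"]+f*c[:,1]/c[:,2]]
def ray(p,uv):
    f=200/np.tan(np.radians(p["vfov"])/2); R=np.array(p["R"])
    d=R.T@np.array([(uv[0]-p["cx"])/f,(uv[1]-p["cy"])/f,1]); return -R.T@p["t"],d
def onz(p,uv,z):
    o,d=ray(p,uv); return o+d*(z-o[2])/d[2]
E
python3 - <<'E'
from h import *
from plant import r
S=cv2.imread("pics/scene0.png");D=cv2.imread("pics/side0.png")
a=cv2.resize(S[130:260,150:310],None,fx=5,fy=4.6,interpolation=cv2.INTER_CUBIC);a=cv2.resize(S[140:212,155:275],None,fx=6.6,fy=6.6,interpolation=cv2.INTER_CUBIC)
cv2.imwrite("pics/boxS.png",a)
cv2.imwrite("pics/boxD.png",cv2.resize(D[232:362,270:365],None,fx=4.6,fy=4.6,interpolation=cv2.INTER_CUBIC))
cv2.imwrite("pics/itS.png",cv2.resize(S[140:260,305:485],None,fx=4.4,fy=4.4,interpolation=cv2.INTER_CUBIC))
cv2.imwrite("pics/itD.png",cv2.resize(D[115:225,240:360],None,fx=5,fy=5,interpolation=cv2.INTER_CUBIC))
p=r.camera_params("scene");q=r.camera_params("side")
for n,a,b in [("brick",(393,213),(309,165)),("core",(328,225),(341.5,191)),("jar",(348,167),(260,198.5)),("box",(208,168),(319,289)),("can",(458,292),(375,120)),("trowel",(206,264),(419,262)),("teal",(450,222),(301,137))]:
    o1,d1=ray(p,a);o2,d2=ray(q,b)
    s=np.linalg.lstsq(np.c_[d1,-d2],o2-o1,rcond=None)[0]
    print(n,np.round(o1+d1*s[0],4),np.round(o2+d2*s[1],4))
E
```

```text
brick [0.5724 0.2187 0.044 ] [0.5742 0.2171 0.0422]
core [0.6239 0.0977 0.0446] [0.6245 0.0972 0.0441]
jar [0.443  0.1138 0.0398] [0.4426 0.1141 0.0402]
box [ 0.5106 -0.1844  0.0553] [ 0.5114 -0.1851  0.0548]
can [0.7664 0.3221 0.0883] [0.7692 0.3196 0.0857]
trowel [ 0.7259 -0.1164  0.0112] [ 0.7293 -0.1193  0.0103]
teal [0.5817 0.3269 0.0466] [0.5764 0.3316 0.0528]
```

View pics/boxS.png

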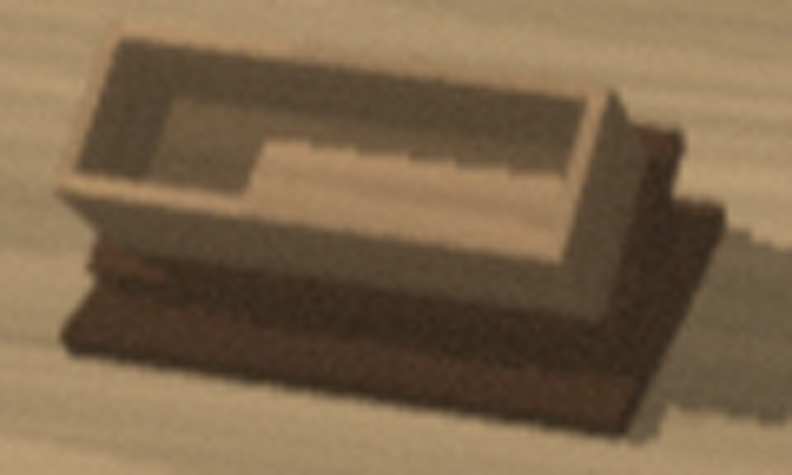

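View pics/boxD.png

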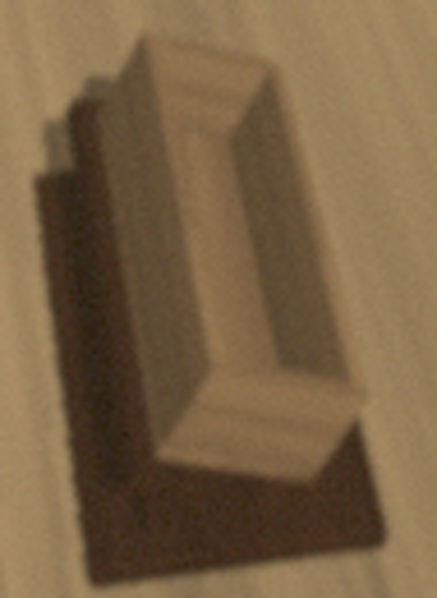

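View pics/itS.png

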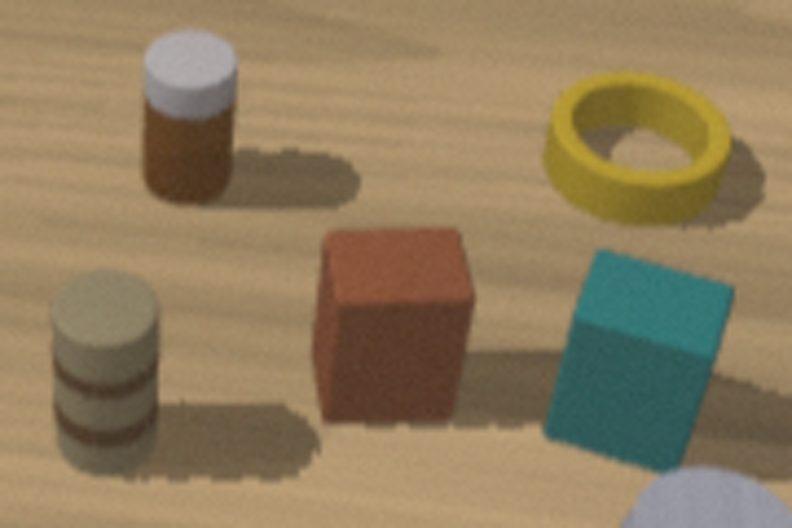

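View pics/itD.png

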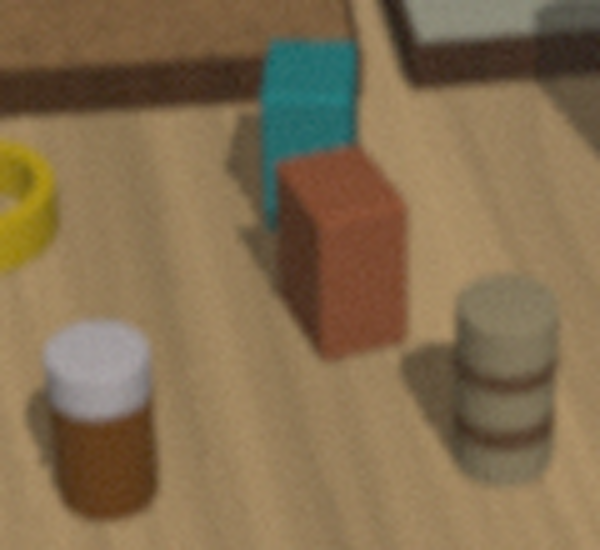

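```bash
cat > fit.py <<'E'
from h import *
from plant import r
from scipy.optimize import least_squares
p=r.camera_params("scene");q=r.camera_params("side")
def un(l,o,s): return (np.array(l,float)+.5)/s-.5+np.array(o)
Z=lambda a:Ro.from_euler('z',a).as_matrix()
def boxT(v):
    R=Z(v[2])@Ro.from_euler('y',25,degrees=True).as_matrix(); return R,np.array([v[0],v[1],.042])
c=lambda sx,sy,z:[sx*.031,sy*.087,z]
bS=un([(113,37),(613,90),(570,265),(60,190),(600,320)],(155,140),6.6); mS=np.array([c(-1,-1,.048),c(-1,1,.048),c(1,1,.048),c(1,-1,.048),c(1,1,0)])
bD=un([(147,35),(275,65),(365,405),(210,372),(158,458),(308,483),(103,110)],(270,232),4.6); mD=np.array([c(-1,1,.048),c(1,1,.048),c(1,-1,.048),c(-1,-1,.048),c(-1,-1,0),c(1,-1,0),c(-1,1,0)])
def run(f,x0,name):
    for w,n in [((1,1),"both"),((1,0),"scene"),((0,1),"side")]:
        def g(v):
            a,b=f(v); return np.r_[w[0]*a.ravel(),w[1]*b.ravel()]
        s=least_squares(g,x0,loss='soft_l1'); print(name,n,np.round(s.x,4), np.round(f(s.x)[0],1).tolist() if n=="both" else "",np.round(f(s.x)[1],1).tolist() if n=="both" else "")
run(lambda v:(proj(p,mS@boxT(v)[0].T+boxT(v)[1])-bS,proj(q,mD@boxT(v)[0].T+boxT(v)[1])-bD),[.5,-.18,0],"box")
k=lambda sx,sy,z:[sx*.023,sy*.030,z]
T=.082
uS=un([(327,230),(460,228),(473,300),(335,302),(323,422),(452,422),(313,362)],(305,140),4.4); nS=np.array([k(-1,-1,T),k(-1,1,T),k(1,1,T),k(1,-1,T),k(1,-1,0),k(1,1,0),k(-1,-1,0)])
uD=un([(277,163),(353,147),(407,208),(318,222),(323,357),(405,342),(280,280)],(240,115),5); nD=np.array([k(-1,-1,T),k(-1,1,T),k(1,1,T),k(1,-1,T),k(1,-1,0),k(1,1,0),k(-1,-1,0)])
run(lambda v:(proj(p,nS@Z(v[2]).T+[v[0],v[1],0])-uS,proj(q,nD@Z(v[2]).T+[v[0],v[1],0])-uD),[.57,.218,0],"brick")
t=np.linspace(0,2*np.pi,73)
def bb(c,v,h):
    P=np.concatenate([np.c_[v[0]+.023*np.cos(t),v[1]+.023*np.sin(t),0*t+z] for z in (0,h)]); u=proj(c,P); return np.array([u.min(0),u.max(0)])
for n,x0,h,a,b in [("jar",[.443,.114],.08,[(144,30),(237,203)],[(45,320),(155,518)]),("core",[.624,.0975],.088,[(52,270),(158,472)],[(455,275),(558,483)])]:
    A=un(a,(305,140),4.4);B=un(b,(240,115),5)
    run(lambda v:(bb(p,v,h)-A,bb(q,v,h)-B),x0,n)
E
python3 fit.py
```

```text
box both [ 0.5001 -0.1819 -0.0582] [[-0.7, -3.2], [-0.7, -0.8], [-2.0, -0.4], [-2.0, -0.6], [-0.0, 0.1]] [[-0.4, -1.4], [1.6, -0.8], [0.7, -1.6], [-0.0, -0.7], [-0.9, -0.5], [0.2, -0.4], [-1.0, 0.4]]
box scene [ 0.5021 -0.179  -0.0453]  
box side [ 0.5    -0.1833 -0.062 ]  
brick both [0.5711 0.2198 0.0369] [[1.3, -2.6], [2.3, 0.4], [-0.1, 1.1], [-1.3, -2.1], [-1.9, -0.9], [-1.0, 1.9], [1.2, -4.0]] [[5.6, 11.5], [-15.1, 1.3], [-7.3, -13.4], [16.6, -3.0], [15.6, -1.7], [-6.7, -12.4], [5.8, 16.5]]
brick scene [0.5727 0.2194 0.1727]  
brick side [ 0.5743  0.2175 -1.5203]  
jar both [0.442 0.113] [[-0.2, -0.6], [0.5, 1.1]] [[-0.8, -0.4], [0.7, 1.2]]
jar scene [0.4409 0.1126]  
jar side [0.4425 0.1146]  
core both [0.6226 0.0986] [[-0.4, -1.0], [0.5, 1.7]] [[-0.6, -0.8], [0.3, 1.2]]
core scene [0.6211 0.0983]  
core side [0.6231 0.0997]
```

```bash
sed -i 's/nD=np.array(.*/nD=np.array([k(-1,1,T),k(1,1,T),k(1,-1,T),k(-1,-1,T),k(-1,-1,0),k(1,-1,0),k(-1,1,0)])/' fit.py; python3 fit.py | grep brick
cat > ov.py <<'E'
from fit import *
import sys
v=[.5005,-.1820,-.058]
S=cv2.imread("pics/scene0.png");D=cv2.imread("pics/side0.png")
R,t0=boxT(v)
def draw(I,cam,o,s,sz):
    a=cv2.resize(I[o[1]:o[1]+sz[1],o[0]:o[0]+sz[0]],None,fx=s,fy=s,interpolation=cv2.INTER_CUBIC)
    def poly(P,col):
        u=((proj(cam,np.array(P)@R.T+t0)-o+.5)*s-.5).round().astype(int); cv2.polylines(a,[u],True,col,1)
    for hx,hy,z in [(.031,.087,.048),(.031,.087,0),(.025,.081,.048),(.025,.081,.006)]:
        poly([[-hx,-hy,z],[-hx,hy,z],[hx,hy,z],[hx,-hy,z]],(0,255,0) if hx>.03 else (255,0,255))
    u=((proj(cam,np.array([[-.055,-.1,0],[-.055,.1,0],[.055,.1,0],[.055,-.1,0]])@Z(v[2]).T+[v[0],v[1],0])-o+.5)*s-.5).round().astype(int); cv2.polylines(a,[u],True,(255,255,0),1)
    return a
A=draw(S,p,(155,140),5,(120,72));B=draw(D,q,(270,232),4,(95,130))
h=max(A.shape[0],B.shape[0]);C=np.zeros((600,800,3),np.uint8)
A=cv2.resize(A,(440,264)) if A.shape[1]+B.shape[1]>800 else A
C=np.zeros((560,800,3),np.uint8);C[:B.shape[0],:B.shape[1]]=B;C[:A.shape[0],-A.shape[1]:]=A
cv2.imwrite("pics/ov1.png",C)
E
python3 ov.py >/dev/null
```

```text
brick both [0.5722 0.2195 0.1683] [[-0.4, -0.9], [0.4, -0.7], [1.1, 0.0], [0.2, -0.1], [-0.6, 1.1], [0.2, 0.8], [-0.4, -2.3]] [[-0.7, -0.9], [2.0, -1.5], [0.5, -1.1], [-0.1, 0.1], [-0.4, 1.6], [0.8, 0.3], [-0.3, 3.6]]
brick scene [0.5727 0.2194 0.1727]  
brick side [0.5719 0.2199 0.1661]
```

View pics/ov1.png

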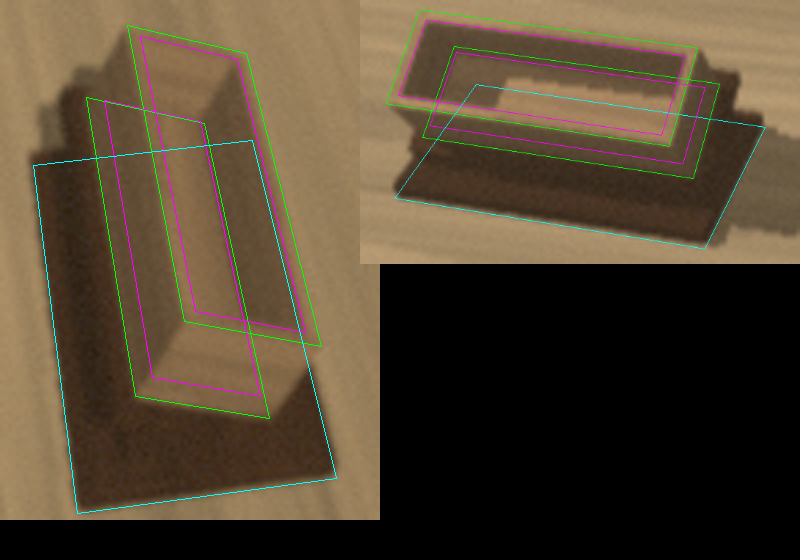

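```bash
cat >> h.py <<'E'
def Rt(rpy): return Ro.from_euler('xyz',rpy,degrees=True).as_matrix()
def plan(st,pt,Rtgt,N):
    R0=Rt(st["eef_rot"]);p0=st["tcp_pos"]
    Rr=R0.T@Rtgt; w=Ro.from_matrix(Rr).as_rotvec()/N
    Rs=Ro.from_rotvec(w).as_matrix(); M=sum(np.linalg.matrix_power(Rs,k) for k in range(N))
    d=np.linalg.solve(M,R0.T@(np.array(pt)-p0))
    print(N,"x:",' '.join('%.4f'%x for x in np.r_[d,w]),'| step mm %.1f deg %.2f'%(1000*np.linalg.norm(d),np.degrees(np.linalg.norm(w))))
def down(yaw): return Rt([180,0,yaw])
E
python3 - <<'E'
from h import *
from plant import r
s=r.get_state(); w=r.camera_params("wrist")
R=Rt(s["eef_rot"]); C=-np.array(w["R"]).T@w["t"]
print("cam in tool",R.T@(C-s["tcp_pos"]),"fwd",R.T@np.array(w["R"])[2], "right",R.T@np.array(w["R"])[0])
print(proj(w,[s["tcp_pos"]]),proj(w,[s["tcp_pos"]-R[:,2]*.019]))
plan(s,[.572,.2195,.22],down(-80.4),18)
E
```

```text
cam in tool [ 0.06915649 -0.00074009 -0.1588217 ] fwd [-2.59657551e-01  1.41694787e-04  9.65700749e-01] right [-2.49467372e-04  9.99999946e-01 -2.13804190e-04]
[[317.63963704 241.92634443]] [[317.79066372 256.13257009]]
18 x: 0.0332 0.0010 0.0004 -0.0000 0.0000 0.0615 | step mm 33.2 deg 3.52
```

```bash
python3 -m inch '0.0332 0.001 0.0004 0 0 0.0615 1; 0.0332 0.001 0.0004 0 0 0.0615 1; 0.0332 0.001 0.0004 0 0 0.0615 1; 0.0332 0.001 0.0004 0 0 0.0615 1; 0.0332 0.001 0.0004 0 0 0.0615 1; 0.0332 0.001 0.0004 0 0 0.0615 1; 0.0332 0.001 0.0004 0 0 0.0615 1; 0.0332 0.001 0.0004 0 0 0.0615 1; 0.0332 0.001 0.0004 0 0 0.0615 1; 0.0332 0.001 0.0004 0 0 0.0615 1; 0.0332 0.001 0.0004 0 0 0.0615 1; 0.0332 0.001 0.0004 0 0 0.0615 1; 0.0332 0.001 0.0004 0 0 0.0615 1; 0.0332 0.001 0.0004 0 0 0.0615 1; 0.0332 0.001 0.0004 0 0 0.0615 1; 0.0332 0.001 0.0004 0 0 0.0615 1; 0.0332 0.001 0.0004 0 0 0.0615 1; 0.0332 0.001 0.0004 0 0 0.0615 1; 0 0 0 0 0 0 1'
cat > look.py <<'E'
from h import *
from plant import r
import sys
s=r.get_state(); w=r.camera_params("wrist"); im=r.capture("wrist")
cv2.imwrite(f"pics/{sys.argv[1]}.png",im[:,:,::-1])
np.savez(f"{sys.argv[1]}.npz",**{k:np.array(v) for k,v in w.items()})
print(s["time_s"],np.round(s["tcp_pos"],4),np.round(s["eef_rot"],2),np.round(s["joints"],1))
E
python3 look.py w1; python3 -c "
from h import *; from plant import r
plan(r.get_state(),[.572,.2195,.049],down(-80.4),8)"
```

```text
time_s: 2.93
tcp_pos: [0.5728, 0.2142, 0.2195]
eef_rot: [180.0, -0.0, -80.8]
contact_force: [-1.2, 0.1, -0.3]
gripper_width: 0.0876
2.9333 [0.5728 0.2142 0.2195] [ 1.7997e+02 -4.0000e-02 -8.0850e+01] [ 38.8  14.9  -8.3   0.  -66.8 -29.6]
8 x: -0.0004 0.0000 0.0213 -0.0000 -0.0000 -0.0006 | step mm 21.3 deg 0.03
```

View pics/w1.png

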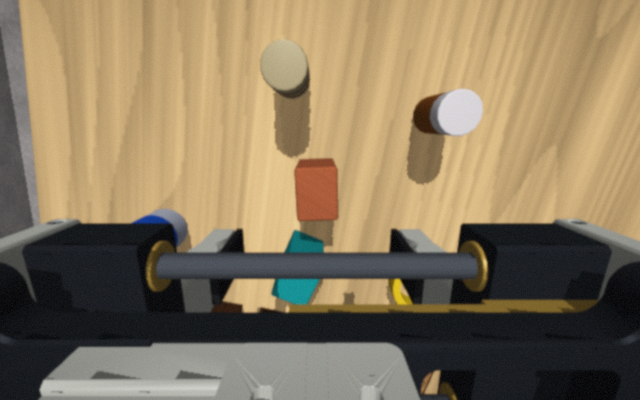

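```bash
cat > ovw.py <<'E'
from h import *
import sys
Z=lambda a:Ro.from_euler('z',a).as_matrix()
def load(n): return dict(np.load(n+".npz"))
t=np.linspace(0,2*np.pi,49)
def rect(hx,hy,z): return np.array([[-hx,-hy,z],[-hx,hy,z],[hx,hy,z],[hx,-hy,z]])
def shapes(brick=None,core=None,jar=None,box=None):
    L=[]
    if brick is not None:
        for z in (0,.082): L.append(rect(.023,.03,z)@Z(brick[2]).T+[brick[0],brick[1],0])
    for v,h in ((core,.088),(jar,.08)):
        if v is not None:
            for z in (0,h): L.append(np.c_[v[0]+.023*np.cos(t),v[1]+.023*np.sin(t),0*t+z])
    if box is not None:
        R=Z(box[2])@Ro.from_euler('y',25,degrees=True).as_matrix()
        for hx,hy,z in [(.031,.087,.048),(.031,.087,0),(.025,.081,.048),(.025,.081,.006)]: L.append(rect(hx,hy,z)@R.T+[box[0],box[1],.042])
        L.append(rect(.055,.1,0)@Z(box[2]).T+[box[0],box[1],0])
    return L
def overlay(n,out,L,o,sz,s):
    w=load(n); I=cv2.imread(f"pics/{n}.png"); a=cv2.resize(I[o[1]:o[1]+sz[1],o[0]:o[0]+sz[0]],None,fx=s,fy=s,interpolation=cv2.INTER_CUBIC)
    for i,P in enumerate(L):
        u=((proj(w,P)-o+.5)*s-.5).round().astype(int); cv2.polylines(a,[u],True,[(0,255,0),(255,0,255),(255,255,0)][i%3],1)
    cv2.imwrite(f"pics/{out}.png",a)
E
python3 -c "
from ovw import *
overlay('w1','w1o',shapes(brick=[.572,.2195,.168],core=[.6226,.0986],jar=[.442,.113]),(240,20),(260,230),2.5)"
```

```text
(no output)
```

View pics/w1o.png

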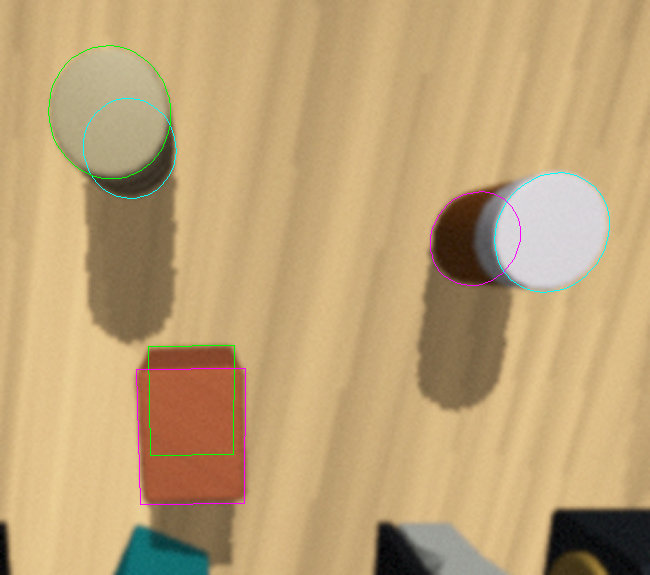

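Wrist check agrees: red brick at (316,190), turquoise look-alike at (300,268), and the model outlines match within a pixel. Next I descend onto the red brick.

```bash
python3 -m inch '-0.0004 0 0.0213 0 0 -0.0006 1; -0.0004 0 0.0213 0 0 -0.0006 1; -0.0004 0 0.0213 0 0 -0.0006 1; -0.0004 0 0.0213 0 0 -0.0006 1; -0.0004 0 0.0213 0 0 -0.0006 1; -0.0004 0 0.0213 0 0 -0.0006 1; -0.0004 0 0.0213 0 0 -0.0006 1; -0.0004 0 0.0213 0 0 -0.0006 1; 0 0 0 0 0 0 1'
python3 look.py w2; python3 -c "
from h import *; from plant import r
plan(r.get_state(),[.572,.2195,.049],down(-80.4),1)"
```

```text
time_s: 3.73
tcp_pos: [0.5693, 0.2214, 0.0448]
eef_rot: [179.7, -0.1, -80.1]
contact_force: [-0.2, -0.7, -0.5]
gripper_width: 0.0881
3.7333 [0.5693 0.2214 0.0448] [ 1.7965e+02 -1.4000e-01 -8.0140e+01] [ 39.5  24.6 -19.6  -0.1 -46.2 -29.6]
1 x: 0.0026 -0.0011 -0.0020 0.0039 -0.0020 0.0051 | step mm 3.4 deg 0.39
```

View pics/w2.png

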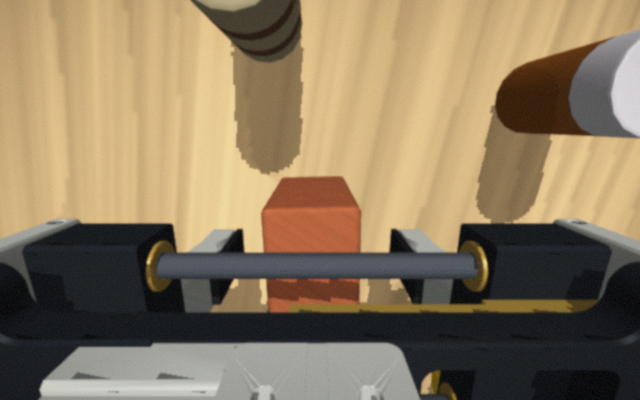

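```bash
python3 -m inch '0 0 0 0 0 0 1; 0 0 0 0 0 0 1; 0 0 0 0 0 0 1'; python3 -c "
from h import *; from plant import r
for i in range(1): plan(r.get_state(),[.572,.2195,.049],down(-80.4),1)"
```

```text
time_s: 4.03
tcp_pos: [0.5727, 0.2229, 0.0506]
eef_rot: [-179.9, 0.1, -80.1]
contact_force: [-0.0, 0.1, 0.7]
gripper_width: 0.0877
1 x: 0.0032 0.0013 0.0016 -0.0024 0.0011 0.0047 | step mm 3.8 deg 0.31
```

```bash
python3 -m inch '0.0032 0.0013 0.0016 -0.0024 0.0011 0.0047 1; 0 0 0 0 0 0 1'; python3 -c "
from h import *; from plant import r
for i in range(4):
    r.capture('side'); s=r.get_state(); print(s['time_s'],np.round(s['tcp_pos'],4),np.round(s['eef_rot'],2),np.round(s['qd'],2))"
```

```text
time_s: 4.2
tcp_pos: [0.5712, 0.2185, 0.0481]
eef_rot: [179.9, -0.0, -80.5]
contact_force: [-0.2, 0.1, 0.7]
gripper_width: 0.0872
4.25 [0.5712 0.2185 0.0479] [ 1.799e+02 -4.000e-02 -8.045e+01] [ 0.05  0.29  0.01  0.08  0.04 -0.03]
4.3 [0.5712 0.2186 0.0478] [ 1.7989e+02 -5.0000e-02 -8.0440e+01] [ 0.02  0.24  0.01  0.18  0.03 -0.05]
4.35 [0.5712 0.2187 0.0477] [ 1.7989e+02 -5.0000e-02 -8.0440e+01] [ 0.05  0.27  0.08 -0.02  0.04 -0.02]
4.4 [0.5712 0.2187 0.0476] [ 1.7988e+02 -5.0000e-02 -8.0430e+01] [ 0.01  0.32 -0.02  0.05  0.1   0.08]
```

```bash
python3 -m inch '0 0 0 0 0 0 0; 0 0 0 0 0 0 0; 0 0 0 0 0 0 0; 0 0 0 0 0 0 0; 0 0 0 0 0 0 0; 0 0 0 0 0 0 0' 35; python3 -m inch '0 0 -0.01 0 0 0 0; 0 0 -0.02 0 0 0 0; 0 0 -0.03 0 0 0 0; 0 0 -0.03 0 0 0 0; 0 0 -0.03 0 0 0 0; 0 0 -0.03 0 0 0 0; 0 0 0 0 0 0 0; 0 0 0 0 0 0 0'; python3 look.py w3;  python3 -c "
from ovw import *; from plant import r
s=r.get_state()
# box frame
b=[.5005,-.182,-.058]; R=Z(b[2])@Ro.from_euler('y',25,degrees=True).as_matrix(); t0=np.array([b[0],b[1],.042])
for y,zz in ((-.0485,.2),):
  T=np.c_[-R[:,1],-R[:,0],-R[:,2]]; print(np.linalg.det(T),T[:,1])
  P=R@[0,y,zz]+t0; print(P,Ro.from_matrix(T).as_euler('xyz',degrees=True)); plan(s,P,T,18)
"
```

```text
time_s: 4.9
tcp_pos: [0.5711, 0.2188, 0.0473]
eef_rot: [179.9, -0.1, -80.4]
contact_force: [0.5, 0.4, -0.3]
gripper_width: 0.0529
time_s: 5.57
tcp_pos: [0.5719, 0.2194, 0.1996]
eef_rot: [-180.0, 0.1, -80.4]
contact_force: [-0.7, 0.3, -4.6]
gripper_width: 0.0456
5.5667 [0.5719 0.2194 0.1996] [-1.7996e+02  6.0000e-02 -8.0430e+01] [ 39.2  15.7  -9.8  -0.  -64.4 -29.6]
1.0000000000000004 [-0.9047838   0.05253638  0.42261826]
[ 0.5820701  -0.23531807  0.22326156] [155.           0.         -93.32315521]
18 x: 0.0253 0.0012 -0.0014 -0.0240 -0.0028 0.0123 | step mm 25.3 deg 1.55
```

View pics/w3.png

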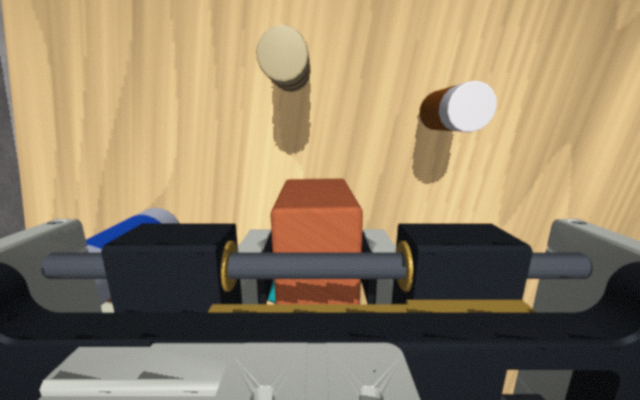

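```bash
python3 -c "
from ovw import *
overlay('w3','w3o',[P+[0,0,.1996-.0475] for P in shapes(brick=[.5719+.0008,.2194+.0008,.168])],(240,150),(160,110),4)"
python3 -m inch '0.0253 0.0012 -0.0014 -0.024 -0.0028 0.0123 0; 0.0253 0.0012 -0.0014 -0.024 -0.0028 0.0123 0; 0.0253 0.0012 -0.0014 -0.024 -0.0028 0.0123 0; 0.0253 0.0012 -0.0014 -0.024 -0.0028 0.0123 0; 0.0253 0.0012 -0.0014 -0.024 -0.0028 0.0123 0; 0.0253 0.0012 -0.0014 -0.024 -0.0028 0.0123 0; 0.0253 0.0012 -0.0014 -0.024 -0.0028 0.0123 0; 0.0253 0.0012 -0.0014 -0.024 -0.0028 0.0123 0; 0.0253 0.0012 -0.0014 -0.024 -0.0028 0.0123 0; 0.0253 0.0012 -0.0014 -0.024 -0.0028 0.0123 0; 0.0253 0.0012 -0.0014 -0.024 -0.0028 0.0123 0; 0.0253 0.0012 -0.0014 -0.024 -0.0028 0.0123 0' ; python3 look.py w4;  cat > bx.py <<'E'
from ovw import *
b=[.5005,-.182,-.058]
def setbox(v):
    global b; b=v
def frame():
    R=Z(b[2])@Ro.from_euler('y',25,degrees=True).as_matrix(); return R,np.array([b[0],b[1],.042]),np.c_[-R[:,1],-R[:,0],-R[:,2]]
def to(s,x,y,z,N):
    R,t0,T=frame(); q=R.T@(s["tcp_pos"]-t0); print("now in box frame",np.round(q*1000,1),"rot err deg",np.round(np.degrees(Ro.from_matrix(T.T@Rt(s["eef_rot"])).as_rotvec()),2),"t",round(s["time_s"],2))
    plan(s,R@[x,y,z]+t0,T,N)
E
python3 -c "
from bx import *; from plant import r
to(r.get_state(),0,-.0485,.2,6)"
```

```text
time_s: 6.62
tcp_pos: [0.5884, -0.0854, 0.2115]
eef_rot: [163.0, 0.6, -89.1]
contact_force: [0.1, 0.5, -3.3]
gripper_width: 0.0457
6.6167 [ 0.5884 -0.0854  0.2115] [163.03   0.62 -89.1 ] [  8.6  24.3   3.5  -2.8 -85.9  -7. ]
now in box frame [  3.   97.2 188.1] rot err deg [ 7.83  0.99 -3.96] t 6.67
6 x: 0.0243 0.0013 -0.0018 -0.0228 -0.0029 0.0115 | step mm 24.4 deg 1.47
```

View pics/w4.png

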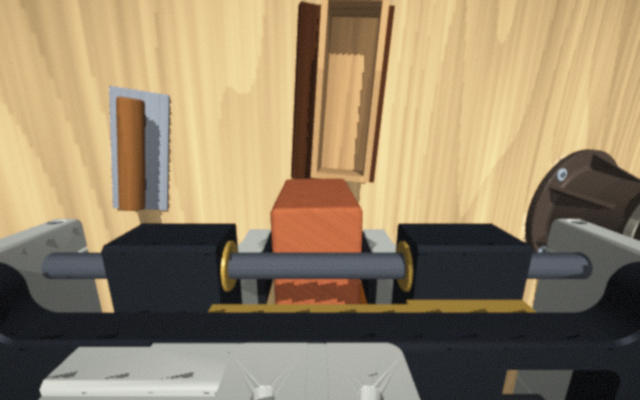

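View pics/w3o.png

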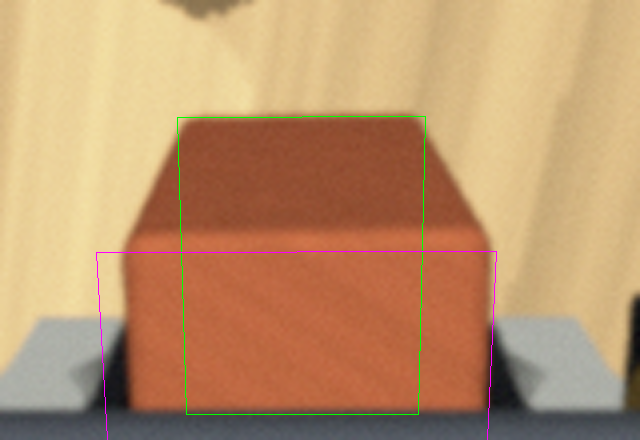

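```bash
python3 -c "
from ovw import *
from scipy.optimize import least_squares
w=load('w3'); Rw=down(-80.43); p0=np.array([.5719,.2194,.1996])
m=(np.array([(127,234),(490,234),(184,116),(420,116)],float)+.5)/4-.5+[240,150]
def f(v):
    # tool frame: x near face at +.03, y +-.023, z: bottom at +h, top at h-.082
    h,dx,pit,dy=v; h/=1000;dx/=1000;dy/=1000
    P=np.array([[.03,.023,-.082],[.03,-.023,-.082],[.03,.023,0],[.03,-.023,0]])
    P=P@Ro.from_euler('y',pit,degrees=True).as_matrix().T+[dx,dy,h]
    u=proj(w,P@Rw.T+p0); u=u[[1,0,3,2]] if u[0,0]>u[1,0] else u
    return (u-m).ravel()
s=least_squares(f,[50,0,0,0]); print(s.x,s.fun)
"
```

```text
[ 6.03007352e+01 -3.07093443e+00 -4.05122433e-01  5.88399425e-02] [-0.83220191  0.00351708 -0.65611013  0.00503635  1.38561172 -0.00345276
  0.92607983 -0.00982932]
```

```bash
python3 -m inch '0.0243 0.0013 -0.0018 -0.0228 -0.0029 0.0115 0; 0.0243 0.0013 -0.0018 -0.0228 -0.0029 0.0115 0; 0.0243 0.0013 -0.0018 -0.0228 -0.0029 0.0115 0; 0.0243 0.0013 -0.0018 -0.0228 -0.0029 0.0115 0; 0.0243 0.0013 -0.0018 -0.0228 -0.0029 0.0115 0; 0.0243 0.0013 -0.0018 -0.0228 -0.0029 0.0115 0; 0 0 0 0 0 0 0; 0 0 0 0 0 0 0; 0 0 0 0 0 0 0'
cat > v3.py <<'E'
from bx import *
from plant import r
import sys
s=r.get_state()
a=r.capture("scene")[:,:,::-1];b_=r.capture("side")[:,:,::-1]
n=sys.argv[1]
cv2.imwrite(f"pics/{n}_s.png",a);cv2.imwrite(f"pics/{n}_d.png",b_)
x0,y0,x1,y1=[int(v) for v in sys.argv[2:6]];X0,Y0,X1,Y1=[int(v) for v in sys.argv[6:10]]
A=a[y0:y1,x0:x1];B=b_[Y0:Y1,X0:X1]
k=min(395/A.shape[1],590/A.shape[0]);A=cv2.resize(A,None,fx=k,fy=k,interpolation=cv2.INTER_CUBIC)
m=min(395/B.shape[1],590/B.shape[0]);B=cv2.resize(B,None,fx=m,fy=m,interpolation=cv2.INTER_CUBIC)
C=np.zeros((max(A.shape[0],B.shape[0]),800,3),np.uint8);C[:A.shape[0],:A.shape[1]]=A;C[:B.shape[0],400:400+B.shape[1]]=B
cv2.imwrite(f"pics/{n}.png",C);print("scales",k,m)
E
python3 v3.py h1 120 40 300 220 230 180 390 370; python3 -c "
from bx import *; from plant import r
to(r.get_state(),0,-.0485,.2,1)"
```

```text
time_s: 7.42
tcp_pos: [0.5834, -0.2297, 0.2234]
eef_rot: [155.3, 0.2, -93.1]
contact_force: [0.7, 0.5, -2.9]
gripper_width: 0.0458
scales 2.1944444444444446 2.46875
now in box frame [  0.7 -42.3 201.7] rot err deg [ 0.38 -0.03 -0.33] t 7.52
1 x: 0.0062 0.0007 0.0017 -0.0066 0.0005 0.0057 | step mm 6.5 deg 0.50
```

View pics/h1.png

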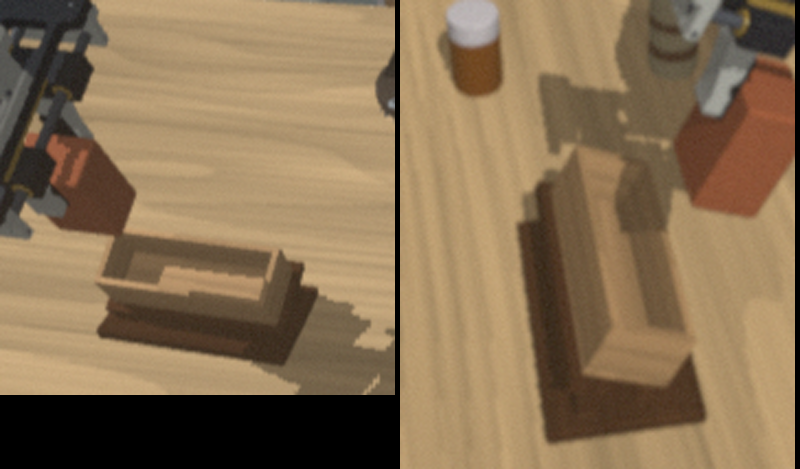

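```bash
python3 -c "
from ovw import *
overlay('w4','w4o',shapes(box=[.5005,-.182,-.058]),(280,0),(130,190),3.15)"
```

```text
(no output)
```

View pics/w4o.png

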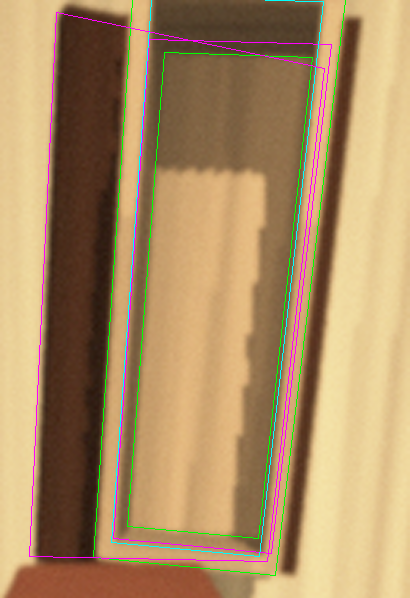

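```bash
sed -i 's/^b=.*/b=[.5000,-.182,-.058]/' bx.py
python3 -m inch '0.0062 0.0007 0.0017 -0.0066 0.0005 0.0057 0;0 0 0 0 0 0 0;0 0 0 0 0 0 0'; python3 -c "
from bx import *; from plant import r
to(r.get_state(),0,-.0505,.115,5)"
```

```text
time_s: 7.77
tcp_pos: [0.5821, -0.236, 0.2238]
eef_rot: [155.0, -0.0, -93.4]
contact_force: [0.3, 0.4, -3.1]
gripper_width: 0.0459
now in box frame [ 2.000e-01 -4.910e+01  2.008e+02] rot err deg [0.04 0.   0.04] t 7.77
5 x: 0.0003 0.0001 0.0172 -0.0001 -0.0000 -0.0001 | step mm 17.2 deg 0.01
```

```bash
python3 -m inch '0.0003 0.0001 0.0172 0 0 0 0;0.0003 0.0001 0.0172 0 0 0 0;0.0003 0.0001 0.0172 0 0 0 0;0.0003 0.0001 0.0172 0 0 0 0;0.0003 0.0001 0.0172 0 0 0 0;0 0 0 0 0 0 0;0 0 0 0 0 0 0;0 0 0 0 0 0 0'; python3 look.py w5; python3 v3.py h2 140 80 290 220 240 200 390 370; python3 -c "
from bx import *; from plant import r
to(r.get_state(),0,-.0505,.115,1)"
```

```text
time_s: 8.43
tcp_pos: [0.5464, -0.2358, 0.1473]
eef_rot: [155.1, -0.1, -93.3]
contact_force: [-0.2, -1.4, -2.3]
gripper_width: 0.0458
8.4333 [ 0.5464 -0.2358  0.1473] [ 1.5514e+02 -6.0000e-02 -9.3340e+01] [ -4.2  31.5   2.7   0.4 -86.1   0.8]
scales 2.6333333333333333 2.6333333333333333
now in box frame [  0.4 -50.9 116.2] rot err deg [0.16 0.02 0.05] t 8.58
1 x: -0.0004 0.0004 0.0012 -0.0028 -0.0004 -0.0009 | step mm 1.3 deg 0.17
```

View pics/h2.png

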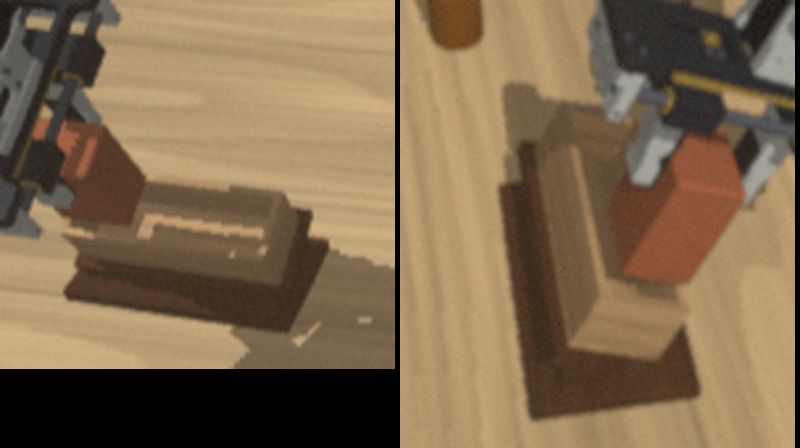

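View pics/w5.png

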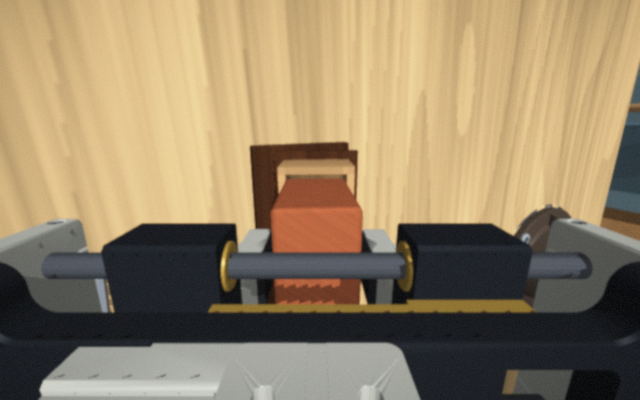

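```bash
python3 -c "
from bx import *
overlay('w5','w5o',shapes(box=b)[:4],(240,135),(140,110),5.5)"
```

```text
(no output)
```

View pics/w5o.png

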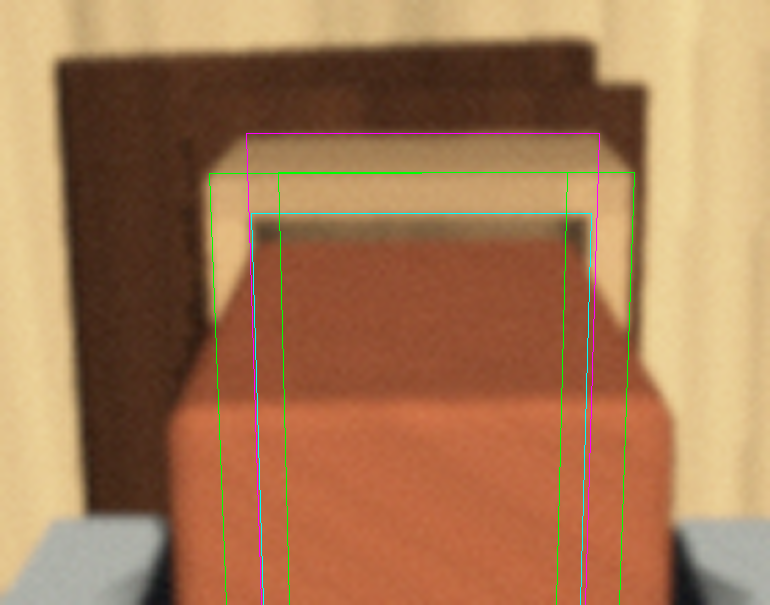

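```bash
sed -i 's/^b=.*/b=[.5004,-.182,-.058]/' bx.py
python3 -m inch '-0.0001 0 0.006 -0.0028 -0.0004 -0.0009 0;0 0 0.008 0 0 0 0;0 0 0.008 0 0 0 0;0 0 0.008 0 0 0 0;0 0 0.006 0 0 0 0;0 0 0 0 0 0 0;0 0 0 0 0 0 0'; python3 look.py w6; python3 -c "
from bx import *; from plant import r
to(r.get_state(),0,-.0505,.066,5)
overlay('w6','w6o',shapes(box=b)[:4],(240,135),(140,110),5.5)"
```

```text
time_s: 9.17
tcp_pos: [0.5298, -0.2347, 0.1132]
eef_rot: [154.8, 0.0, -93.3]
contact_force: [-0.0, -0.5, -3.5]
gripper_width: 0.0462
9.1667 [ 0.5298 -0.2347  0.1132] [ 1.5483e+02  1.0000e-02 -9.3340e+01] [ -4.3  32.   -1.4   0.4 -81.8   0.8]
now in box frame [ -0.5 -50.9  78.8] rot err deg [-0.12 -0.01  0.01] t 9.22
5 x: -0.0001 -0.0001 0.0026 0.0004 0.0000 -0.0000 | step mm 2.6 deg 0.02
```

View pics/w6o.png

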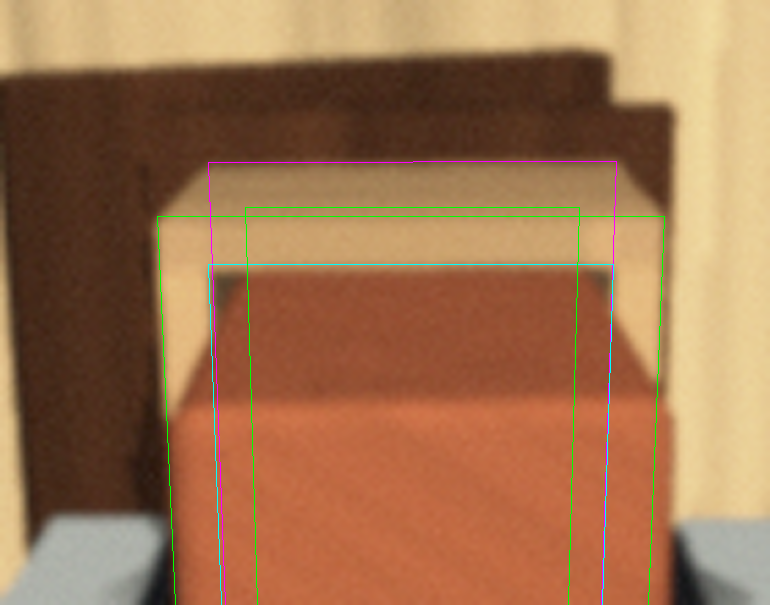

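```bash
python3 -m inch '0 -0.0005 0.0022 0.0004 0 0 0;0 0 0.0022 0 0 0 0;0 0 0.0022 0 0 0 0;0 0 0.0022 0 0 0 0;0 0 0 0 0 0 0'; python3 -m inch '0 0 0.0015 0 0 0 0;0 0 0.0015 0 0 0 0;0 0 0 0 0 0 0'; python3 -c "
from bx import *; from plant import r
to(r.get_state(),0,-.0505,.066,5)"; python3 look.py w7
```

```text
time_s: 9.63
tcp_pos: [0.5265, -0.2343, 0.1049]
eef_rot: [154.9, 0.0, -93.3]
contact_force: [-0.5, 0.4, -3.9]
gripper_width: 0.0457
time_s: 9.88
tcp_pos: [0.5254, -0.2343, 0.1024]
eef_rot: [154.9, 0.0, -93.3]
contact_force: [0.2, -0.1, -3.5]
gripper_width: 0.046
now in box frame [ -0.1 -50.7  66.6] rot err deg [-0.11 -0.03  0.01] t 9.88
5 x: -0.0000 -0.0000 0.0001 0.0004 0.0001 -0.0000 | step mm 0.1 deg 0.02
9.8833 [ 0.5254 -0.2343  0.1024] [ 1.5489e+02  2.0000e-02 -9.3340e+01] [ -4.3  32.2  -2.6   0.4 -80.3   0.8]
```

Not on the floor yet, so I keep lowering.

```bash
for i in 1; do python3 -m inch '0 0 0.0012 0 0 0 0;0 0 0.0012 0 0 0 0;0 0 0 0 0 0 0'; python3 -m inch '0 0 0.0012 0 0 0 0;0 0 0.0012 0 0 0 0;0 0 0 0 0 0 0'; done;  python3 -c "
from bx import *; from plant import r
to(r.get_state(),0,-.0505,.066,5)"; python3 look.py w7
```

```text
time_s: 10.18
tcp_pos: [0.5244, -0.2342, 0.1003]
eef_rot: [154.9, 0.0, -93.3]
contact_force: [0.4, 0.4, -3.1]
gripper_width: 0.0459
time_s: 10.43
tcp_pos: [0.5234, -0.2341, 0.098]
eef_rot: [154.9, 0.0, -93.3]
contact_force: [-0.7, 0.6, -4.3]
gripper_width: 0.046
now in box frame [ -0.2 -50.7  61.8] rot err deg [-0.12 -0.03  0.01] t 10.43
5 x: -0.0000 -0.0000 -0.0008 0.0004 0.0001 -0.0000 | step mm 0.8 deg 0.02
10.4333 [ 0.5234 -0.2341  0.098 ] [ 1.5488e+02  3.0000e-02 -9.3350e+01] [ -4.3  32.3  -3.1   0.4 -79.8   0.8]
```

View pics/w7.png

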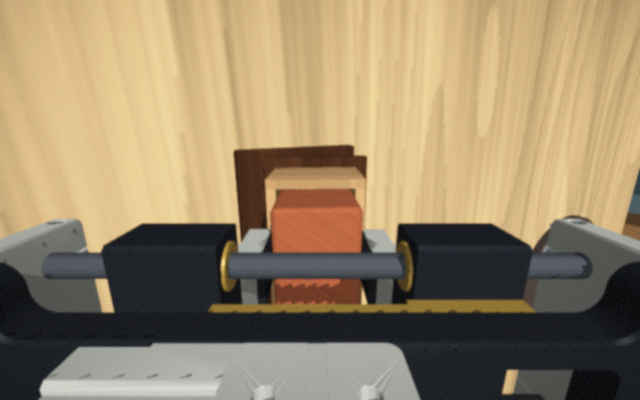

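```bash
python3 -m inch '0 0 0.001 0 0 0 0;0 0 0.001 0 0 0 0;0 0 0 0 0 0 0'; python3 -m inch '0 0 0.001 0 0 0 0;0 0 0.001 0 0 0 0;0 0 0 0 0 0 0';  python3 -c "
from bx import *; from plant import r
to(r.get_state(),0,-.0505,.056,5)"
```

```text
time_s: 10.73
tcp_pos: [0.5234, -0.2341, 0.0977]
eef_rot: [155.0, -0.0, -93.3]
contact_force: [2.1, 1.8, 4.5]
gripper_width: 0.0458
time_s: 10.98
tcp_pos: [0.5237, -0.2344, 0.0971]
eef_rot: [155.1, -0.1, -93.2]
contact_force: [4.3, 3.5, 10.0]
gripper_width: 0.0459
now in box frame [  0.6 -50.9  61. ] rot err deg [ 0.12  0.09 -0.04] t 10.98
5 x: -0.0001 0.0001 0.0010 -0.0004 -0.0003 0.0002 | step mm 1.0 deg 0.03
```

```bash
python3 -m inch '0 0 0 0 0 0 0.7;0 0 0 0 0 0 0.7;0 0 0 0 0 0 0.85;0 0 0 0 0 0 0.85;0 0 0 0 0 0 0.85;0 0 -0.01 0 0 0 0.85;0 0 -0.03 0 0 0 0.85;0 0 -0.03 0 0 0 0.85;0 0 -0.03 0 0 0 0.85;0 0 -0.03 0 0 0 0.85;0 0 0 0 0 0 0.85'; python3 look.py w8;  python3 v3.py h3 140 100 290 220 240 200 390 370;python3 -c "
from bx import *; from plant import r
overlay('w8','w8o',shapes(box=b)[:4],(240,100),(140,160),3.5)
plan(r.get_state(),[.6226,.0986,.2],down(-90),15)"
```

```text
time_s: 11.9
tcp_pos: [0.5808, -0.2386, 0.2184]
eef_rot: [155.4, -0.1, -93.3]
contact_force: [0.9, -0.0, 0.5]
gripper_width: 0.0747
11.9 [ 0.5808 -0.2386  0.2184] [ 1.5541e+02 -1.4000e-01 -9.3280e+01] [ -4.2  31.6  12.6   0.5 -95.6   0.8]
scales 2.6333333333333333 2.6333333333333333
15 x: -0.0225 -0.0025 0.0003 0.0292 0.0009 -0.0038 | step mm 22.6 deg 1.69
```

View pics/h3.png

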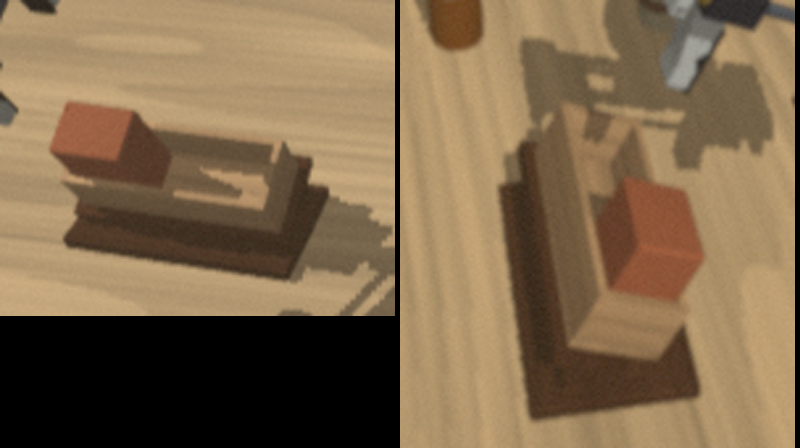

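View pics/w8o.png

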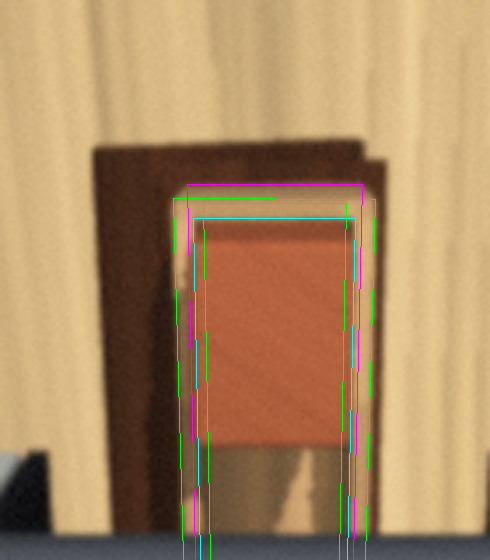

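```bash
cat >> bx.py <<'E'
def onbox(w,uv,z):
    R,t0,T=frame(); o,d=ray(w,uv); o=R.T@(o-t0); d=R.T@d; return (o+d*(z-o[2])/d[2])*1000
E
python3 -c "
from bx import *
w=load('w8')
for c in [(203,241),(351,241),(349,443),(205,443)]:
    uv=(np.array(c)+.5)/3.5-.5+[240,100]; print(c,np.round(onbox(w,uv,.088),1))
"
python3 -m inch '-0.0225 -0.0025 0.0003 0.0292 0.0009 -0.0038 0.85;-0.0225 -0.0025 0.0003 0.0292 0.0009 -0.0038 0.85;-0.0225 -0.0025 0.0003 0.0292 0.0009 -0.0038 0.85;-0.0225 -0.0025 0.0003 0.0292 0.0009 -0.0038 0.85;-0.0225 -0.0025 0.0003 0.0292 0.0009 -0.0038 0.85;-0.0225 -0.0025 0.0003 0.0292 0.0009 -0.0038 0.85;-0.0225 -0.0025 0.0003 0.0292 0.0009 -0.0038 0.85;-0.0225 -0.0025 0.0003 0.0292 0.0009 -0.0038 0.85;-0.0225 -0.0025 0.0003 0.0292 0.0009 -0.0038 0.85;-0.0225 -0.0025 0.0003 0.0292 0.0009 -0.0038 0.85;-0.0225 -0.0025 0.0003 0.0292 0.0009 -0.0038 0.85;-0.0225 -0.0025 0.0003 0.0292 0.0009 -0.0038 0.85;-0.0225 -0.0025 0.0003 0.0292 0.0009 -0.0038 0.85;-0.0225 -0.0025 0.0003 0.0292 0.0009 -0.0038 0.85;-0.0225 -0.0025 0.0003 0.0292 0.0009 -0.0038 0.85;0 0 0 0 0 0 0.85;0 0 0 0 0 0 0.85'; python3 -c "
from bx import *; from plant import r
plan(r.get_state(),[.6224,.0985,.12],down(-90),4)"
```

```text
(203, 241) [ 19. -80.  88.]
(351, 241) [-20.9 -80.   88. ]
(349, 443) [-21.5 -22.2  88. ]
(205, 443) [ 19.5 -22.1  88. ]
time_s: 13.47
tcp_pos: [0.6213, 0.0996, 0.1993]
eef_rot: [179.9, -0.1, -89.9]
contact_force: [0.7, -0.2, 0.4]
gripper_width: 0.0745
4 x: 0.0003 -0.0003 0.0198 0.0004 -0.0003 0.0005 | step mm 19.8 deg 0.04
```

```bash
python3 -m inch '0.0003 -0.0003 0.0188 0.0002 -0.0001 0.0002 1;0.0003 -0.0003 0.0188 0.0002 -0.0001 0.0002 1;0.0003 -0.0003 0.0188 0.0002 -0.0001 0.0002 1;0.0003 -0.0003 0.0188 0.0002 -0.0001 0.0002 1;0 0 0.0188 0 0 0 1;0 0 0.0188 0 0 0 1;0 0 0.0188 0 0 0 1;0 0 0.0184 0 0 0 1;0 0 0 0 0 0 1;0 0 0 0 0 0 1;0 0 0 0 0 0 1;0 0 0 0 0 0 1'; python3 look.py w9; python3 -c "
from bx import *; from plant import r
plan(r.get_state(),[.6224,.0985,.049],down(-90),1)
overlay('w9','w9o',shapes(core=[.6224,.0985]),(220,130),(200,130),4)"
```

```text
time_s: 14.47
tcp_pos: [0.6247, 0.0976, 0.0515]
eef_rot: [-179.9, 0.0, -90.1]
contact_force: [0.2, 0.4, -0.1]
gripper_width: 0.0874
14.4667 [0.6247 0.0976 0.0515] [-1.7985e+02  3.0000e-02 -9.0070e+01] [ 26.6  25.5 -16.9   0.1 -47.5 -26.7]
1 x: -0.0008 0.0023 0.0025 -0.0028 0.0007 -0.0011 | step mm 3.5 deg 0.17
```

View pics/w9o.png

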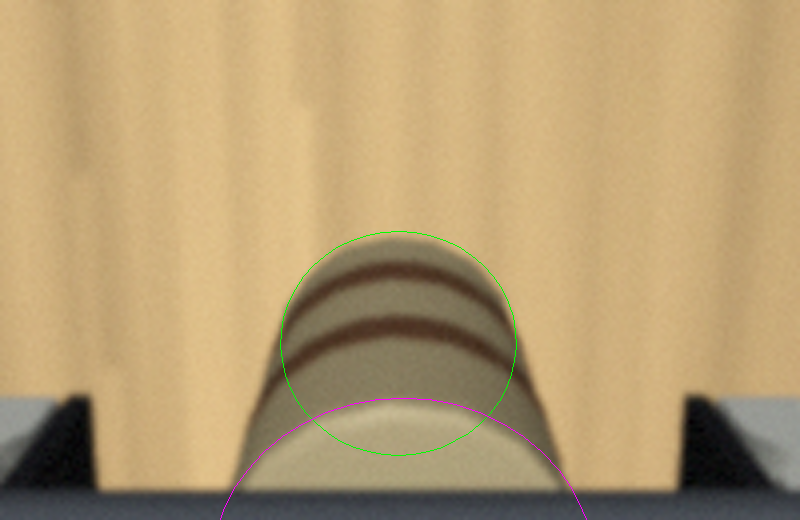

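```bash
python3 -m inch '-0.0015 0.0016 0.002 -0.002 0 0 1;0 0 0 0 0 0 0;0 0 0 0 0 0 0;0 0 0 0 0 0 0;0 0 0 0 0 0 0;0 0 0 0 0 0 0;0 0 0 0 0 0 0;0 0 0 0 0 0 0;0 0 0 0 0 0 0;0 0 0 0 0 0 0;0 0 0 0 0 0 0' 35
python3 -m inch '0 0 -0.01 0 0 0 0; 0 0 -0.02 0 0 0 0; 0 0 -0.03 0 0 0 0; 0 0 -0.03 0 0 0 0; 0 0 -0.03 0 0 0 0; 0 0 -0.03 0 0 0 0; 0 0 0 0 0 0 0; 0 0 0 0 0 0 0'; python3 look.py w10; python3 -c "
from bx import *; from plant import r
to(r.get_state(),0,.0055,.2,14)
s=r.get_state();R=Rt(s['eef_rot']);L=[]
for z in (.048,.048-.088): L.append((np.c_[.023*np.cos(t),.023*np.sin(t),0*t+z])@R.T+s['tcp_pos'])
overlay('w10','w10o',L,(220,130),(200,130),4)"
```

```text
time_s: 15.43
tcp_pos: [0.6225, 0.0993, 0.0482]
eef_rot: [180.0, 0.0, -90.1]
contact_force: [-0.4, 1.0, -0.9]
gripper_width: 0.0457
time_s: 16.1
tcp_pos: [0.623, 0.0995, 0.2006]
eef_rot: [-179.9, 0.1, -90.1]
contact_force: [0.3, 0.0, -4.0]
gripper_width: 0.0457
16.1 [0.623  0.0995 0.2006] [-1.7987e+02  1.0000e-01 -9.0060e+01] [ 26.8  17.3  -7.5  -0.  -65.1 -26.8]
now in box frame [ 29.  287.8 186.3] rot err deg [24.93  0.67 -3.21] t 16.15
14 x: 0.0201 0.0024 -0.0014 -0.0311 -0.0008 0.0040 | step mm 20.3 deg 1.80
```

View pics/w10o.png

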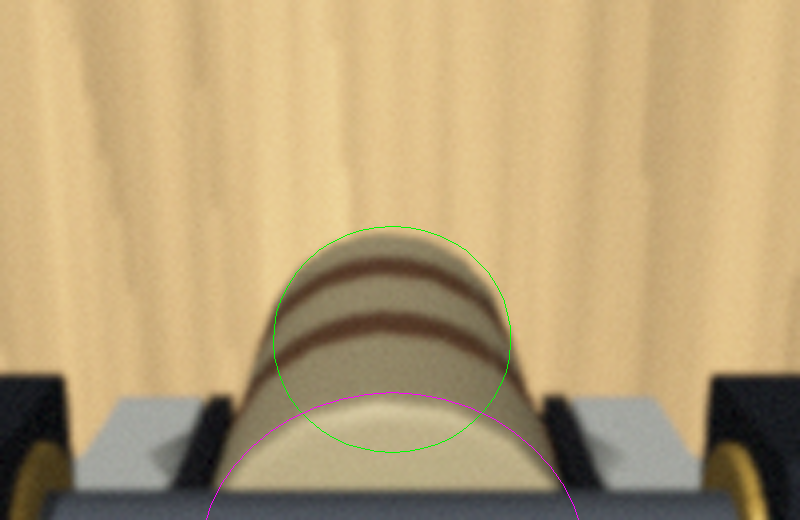

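```bash
python3 -m inch '0.0201 0.0024 -0.0014 -0.0311 -0.0008 0.004 0;0.0201 0.0024 -0.0014 -0.0311 -0.0008 0.004 0;0.0201 0.0024 -0.0014 -0.0311 -0.0008 0.004 0;0.0201 0.0024 -0.0014 -0.0311 -0.0008 0.004 0;0.0201 0.0024 -0.0014 -0.0311 -0.0008 0.004 0;0.0201 0.0024 -0.0014 -0.0311 -0.0008 0.004 0;0.0201 0.0024 -0.0014 -0.0311 -0.0008 0.004 0;0.0201 0.0024 -0.0014 -0.0311 -0.0008 0.004 0;0.0201 0.0024 -0.0014 -0.0311 -0.0008 0.004 0;0.0201 0.0024 -0.0014 -0.0311 -0.0008 0.004 0;0.0201 0.0024 -0.0014 -0.0311 -0.0008 0.004 0;0.0201 0.0024 -0.0014 -0.0311 -0.0008 0.004 0;0.0201 0.0024 -0.0014 -0.0311 -0.0008 0.004 0;0.0201 0.0024 -0.0014 -0.0311 -0.0008 0.004 0;0 0 0 0 0 0 0;0 0 0 0 0 0 0;0 0 0 0 0 0 0'; python3 look.py w11; python3 -c "
from bx import *; from plant import r
to(r.get_state(),0,.0045,.150,4)
overlay('w11','w11o',shapes(box=b)[:4],(230,60),(170,190),3.1)"
```

```text
time_s: 17.57
tcp_pos: [0.5856, -0.1811, 0.222]
eef_rot: [154.9, -0.0, -93.3]
contact_force: [0.4, 0.9, -2.7]
gripper_width: 0.0457
17.5667 [ 0.5856 -0.1811  0.222 ] [ 1.5487e+02 -5.0000e-02 -9.3330e+01] [  0.1  30.7  12.2  -1.4 -96.6  -3.3]
now in box frame [  0.9   6.1 199.6] rot err deg [-0.08  0.06 -0.01] t 17.62
4 x: 0.0004 0.0002 0.0124 0.0004 -0.0003 0.0000 | step mm 12.4 deg 0.03
```

View pics/w11o.png

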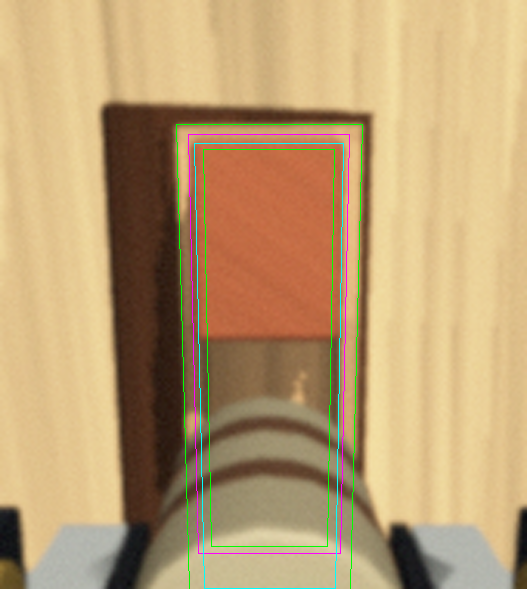

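```bash
python3 -c "
from bx import *
w=load('w11')
for z in (.088,.078,.098):
  for c in [(197,150),(342,150),(337,338),(201,338)]:
    uv=(np.array(c)+.5)/3.1-.5+[230,60]; print(z,c,np.round(onbox(w,uv,z),1))
I=cv2.imread('pics/w11.png')[95:185,270:370]; cv2.imwrite('pics/w11c.png',cv2.resize(I,None,fx=6,fy=6,interpolation=cv2.INTER_CUBIC))
"
```

```text
0.088 (197, 150) [ 21.1 -76.7  88. ]
0.088 (342, 150) [-21.3 -76.6  88. ]
0.088 (337, 338) [-20.9 -21.3  88. ]
0.088 (201, 338) [ 21.1 -21.4  88. ]
0.078 (197, 150) [ 21.9 -77.2  78. ]
0.078 (342, 150) [-22.1 -77.1  78. ]
0.078 (337, 338) [-21.7 -19.8  78. ]
0.078 (201, 338) [ 21.8 -19.8  78. ]
0.098 (197, 150) [ 20.3 -76.2  98. ]
0.098 (342, 150) [-20.5 -76.1  98. ]
0.098 (337, 338) [-20.1 -22.9  98. ]
0.098 (201, 338) [ 20.3 -22.9  98. ]
```

View pics/w11c.png

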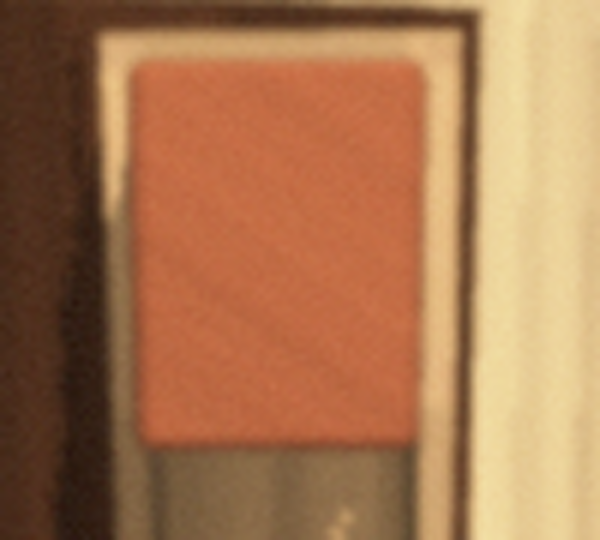

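```bash
python3 -m inch '0.0001 0.0002 0.0124 0.0004 -0.0003 0 0;0.0001 0.0002 0.0124 0.0004 -0.0003 0 0;0.0001 0.0002 0.0124 0.0004 -0.0003 0 0;0.0001 0.0002 0.0124 0.0004 -0.0003 0 0;0 0 0.0124 0 0 0 0;0 0 0.0124 0 0 0 0;0 0 0.0124 0 0 0 0;0 0 0.008 0 0 0 0;0 0 0 0 0 0 0;0 0 0 0 0 0 0;0 0 0 0 0 0 0;0 0 0 0 0 0 0'; python3 look.py w12; python3 -c "
from bx import *; from plant import r
to(r.get_state(),0,.0055,.060,6)
overlay('w12','w12o',shapes(box=b)[:4],(230,60),(170,190),3.1)"
```

```text
time_s: 18.62
tcp_pos: [0.5461, -0.1794, 0.1386]
eef_rot: [155.2, -0.0, -93.3]
contact_force: [0.2, 1.3, -3.4]
gripper_width: 0.0458
18.6167 [ 0.5461 -0.1794  0.1386] [ 1.5517e+02 -2.0000e-02 -9.3310e+01] [  0.3  30.4   0.5  -1.5 -84.8  -3.1]
now in box frame [  0.4   5.2 106.7] rot err deg [0.16 0.02 0.  ] t 18.67
6 x: -0.0001 0.0001 0.0078 -0.0005 -0.0000 -0.0000 | step mm 7.8 deg 0.03
```

View pics/w12o.png

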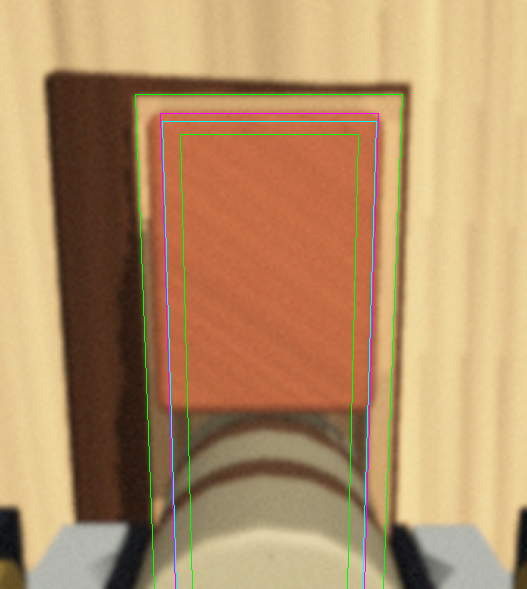

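```bash
python3 -m inch '-0.0006 0.0004 0.006 -0.002 0 0 0;0 0 0.008 0 0 0 0;0 0 0.008 0 0 0 0;0 0 0.008 0 0 0 0;0 0 0.006 0 0 0 0;0 0 0.004 0 0 0 0;0 0 0.003 0 0 0 0;0 0 0 0 0 0 0;0 0 0 0 0 0 0'; python3 -c "
from bx import *; from plant import r
to(r.get_state(),0,.0058,.056,2)"
```

```text
time_s: 19.42
tcp_pos: [0.527, -0.1778, 0.0991]
eef_rot: [155.0, -0.0, -93.3]
contact_force: [0.1, -0.9, -3.5]
gripper_width: 0.0458
now in box frame [-0.3  5.7 62.9] rot err deg [-0.03  0.02  0.01] t 19.42
2 x: -0.0001 -0.0001 0.0035 0.0003 -0.0001 -0.0001 | step mm 3.5 deg 0.02
```

```bash
python3 -m inch '0 -0.0002 0.002 0 0 0 0;0 0 0.002 0 0 0 0;0 0 0.001 0 0 0 0;0 0 0 0 0 0 0'; python3 -m inch '0 0 0.001 0 0 0 0;0 0 0.001 0 0 0 0;0 0 0 0 0 0 0';python3 -m inch '0 0 0.001 0 0 0 0;0 0 0.001 0 0 0 0;0 0 0 0 0 0 0'; python3 -c "
from bx import *; from plant import r
to(r.get_state(),0,.0058,.056,2)"
```

```text
time_s: 19.75
tcp_pos: [0.5248, -0.1776, 0.0943]
eef_rot: [154.9, -0.0, -93.3]
contact_force: [-0.3, 0.1, -4.1]
gripper_width: 0.0455
time_s: 20.0
tcp_pos: [0.524, -0.1776, 0.0925]
eef_rot: [155.0, -0.0, -93.3]
contact_force: [-0.1, -0.3, -2.9]
gripper_width: 0.046
time_s: 20.25
tcp_pos: [0.5235, -0.1776, 0.0912]
eef_rot: [155.0, -0.0, -93.3]
contact_force: [-0.1, -0.0, -1.0]
gripper_width: 0.0458
now in box frame [-0.1  5.7 54.2] rot err deg [-0.    0.02  0.  ] t 20.25
2 x: -0.0000 -0.0001 -0.0009 0.0000 -0.0002 -0.0000 | step mm 0.9 deg 0.01
```

```bash
python3 -m inch '0 0 0.001 0 0 0 0;0 0 0.001 0 0 0 0;0 0 0 0 0 0 0;0 0 0 0 0 0 0'; python3 -c "
from bx import *; from plant import r
to(r.get_state(),0,.0058,.056,2)"
```

```text
time_s: 20.58
tcp_pos: [0.5235, -0.1777, 0.0911]
eef_rot: [155.1, -0.1, -93.3]
contact_force: [2.3, 2.7, 10.4]
gripper_width: 0.0453
now in box frame [-0.1  5.7 54.2] rot err deg [ 0.09  0.07 -0.03] t 20.58
2 x: -0.0001 -0.0000 -0.0009 -0.0008 -0.0006 0.0003 | step mm 0.9 deg 0.06
```

```bash
python3 -m inch '0 0 -0.001 0 0 0 0.3;0 0 0 0 0 0 0.85;0 0 0 0 0 0 0.85;0 0 0 0 0 0 0.85;0 0 0 0 0 0 0.85;0 0 0 0 0 0 0.85;0 0 -0.01 0 0 0 0.85;0 0 -0.03 0 0 0 0.85;0 0 -0.03 0 0 0 0.85;0 0 -0.03 0 0 0 0.85;0 0 -0.03 0 0 0 0.85;0 0 0 0 0 0 0.85'; python3 look.py w13; python3 v3.py h4 140 100 290 220 240 200 390 370; python3 -c "
from bx import *; from plant import r
overlay('w13','w13o',shapes(box=b)[:4],(230,60),(170,190),3.1)
plan(r.get_state(),[.4420,.1135,.18],down(-90),16)"
```

```text
time_s: 21.58
tcp_pos: [0.5818, -0.1818, 0.2137]
eef_rot: [155.5, -0.1, -93.3]
contact_force: [-0.5, 0.0, 0.8]
gripper_width: 0.0751
21.5833 [ 0.5818 -0.1818  0.2137] [ 1.5549e+02 -1.3000e-01 -9.3270e+01] [  0.1  30.3  10.5  -1.3 -94.7  -3.3]
scales 2.6333333333333333 2.6333333333333333
16 x: -0.0181 0.0085 0.0039 0.0273 0.0008 -0.0036 | step mm 20.4 deg 1.58
```

View pics/w13o.png

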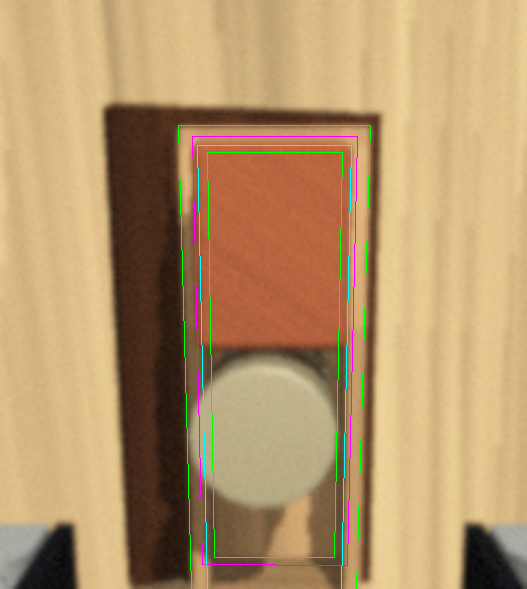

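View pics/h4.png

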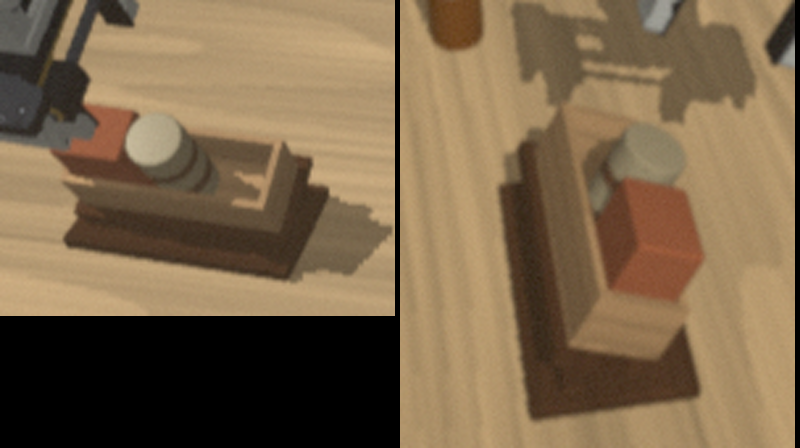

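```bash
python3 -c "
from bx import *
w=load('w13')
f=lambda c,z: np.round(onbox(w,(np.array(c)+.5)/3.1-.5+[230,60],z),1)
print('core',f((190,432),.094),f((338,432),.094),f((264,353),.094),f((264,508),.094))
print('brick',f((200,250),.088),f((352,250),.088),f((275,155),.088),f((275,346),.088))
print('rim',f((178,130),.048),f((371,130),.048))
I=cv2.imread('pics/w13.png')[95:240,270:360]; cv2.imwrite('pics/w13c.png',cv2.resize(I,None,fx=4,fy=4,interpolation=cv2.INTER_CUBIC))
"
```

```text
core [25.   3.6 94. ] [-19.4   3.5  94. ] [  2.7 -20.4  94. ] [ 2.8 27.7 94. ]
brick [ 21.4 -49.6  88. ] [-22.8 -49.6  88. ] [ -0.4 -76.   88. ] [ -0.5 -21.5  88. ]
rim [ 31.2 -85.6  48. ] [-31.4 -85.5  48. ]
```

View pics/w13c.png

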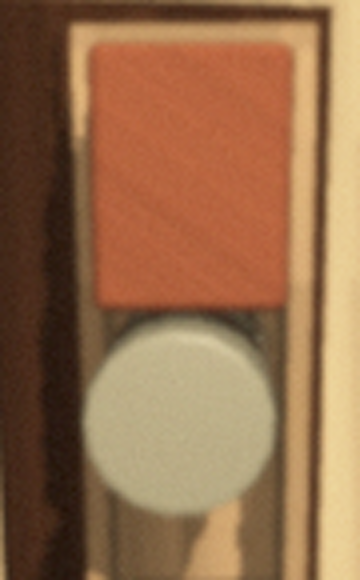

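```bash
python3 -c "
from bx import *; from plant import r
to(r.get_state(),0.0017,.0055,.1,6)"
```

```text
now in box frame [ -0.2   5.8 183.1] rot err deg [-0.01 -0.02  0.01] t 21.73
6 x: 0.0001 -0.0003 0.0138 0.0000 0.0000 -0.0000 | step mm 13.8 deg 0.00
```

```bash
python3 -m inch '0 -0.0003 0.0138 0 0 0 0.85;0 -0.0003 0.0138 0 0 0 0.85;0 -0.0003 0.0138 0 0 0 0.85;0 -0.0003 0.0138 0 0 0 0.85;0 -0.0003 0.0138 0 0 0 0.85;0 -0.0003 0.0138 0 0 0 0.85;0 0 0.0138 0 0 0 0.85;0 0 0.0138 0 0 0 0.85;0 0 0.01 0 0 0 0.85;0 0 0.004 0 0 0 0.85;0 0 0 0 0 0 0.85;0 0 0 0 0 0 0.85;0 0 0 0 0 0 0.85'; python3 -c "
from bx import *; from plant import r
to(r.get_state(),0.0017,.0055,.056,1)"
```

```text
time_s: 22.82
tcp_pos: [0.5275, -0.1779, 0.0949]
eef_rot: [155.0, -0.0, -93.3]
contact_force: [0.8, -0.5, 0.2]
gripper_width: 0.0745
now in box frame [ 2.   5.7 59.2] rot err deg [0.03 0.02 0.  ] t 22.82
1 x: 0.0002 0.0003 0.0032 -0.0005 -0.0004 -0.0001 | step mm 3.2 deg 0.04
```

```bash
python3 -m inch '0 0.0003 0.0032 0 0 0 0.85;0 0 0 0 0 0 0;0 0 0 0 0 0 0;0 0 0 0 0 0 0;0 0 0 0 0 0 0;0 0 0 0 0 0 0;0 0 0 0 0 0 0;0 0 0 0 0 0 0' 25; python3 -m inch '0 0 -0.0015 0 0 0 0;0 0 -0.0015 0 0 0 0;0 0 -0.001 0 0 0 0;0 0 0 0 0 0 0;0 0 0 0 0 0 0'; python3 look.py w14;python3 -c "
from bx import *; from plant import r
to(r.get_state(),0.0017,.0055,.056,1)"
```

```text
time_s: 23.48
tcp_pos: [0.5253, -0.1777, 0.0915]
eef_rot: [155.0, -0.0, -93.3]
contact_force: [-0.1, 0.2, -0.2]
gripper_width: 0.0456
time_s: 23.9
tcp_pos: [0.5269, -0.1777, 0.095]
eef_rot: [155.0, -0.0, -93.3]
contact_force: [-0.6, -0.2, -2.6]
gripper_width: 0.046
23.9 [ 0.5269 -0.1777  0.095 ] [154.97  -0.   -93.33] [  0.4  31.3  -4.5  -1.6 -79.2  -3.1]
now in box frame [ 1.3  5.8 59.1] rot err deg [-0.04  0.    0.01] t 23.95
1 x: 0.0003 -0.0004 0.0031 0.0007 -0.0000 -0.0002 | step mm 3.1 deg 0.04
```

View pics/w14.png

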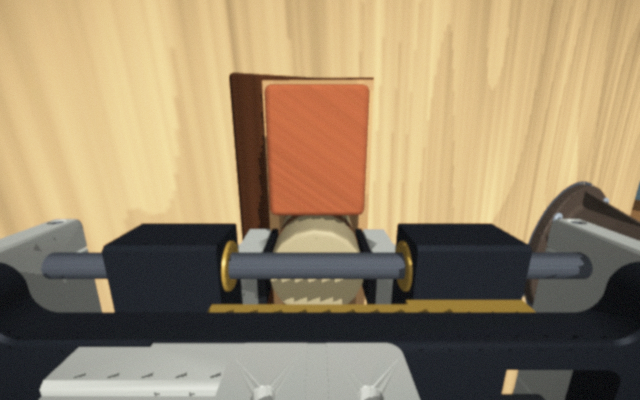

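```bash
python3 -m inch '0 -0.0007 0.001 0 0 0 0;0 -0.0005 0.001 0 0 0 0;0 0 0.001 0 0 0 0;0 0 0.001 0 0 0 0;0 0 0 0 0 0 0;0 0 0 0 0 0 0'; python3 -m inch '0 0 0.0015 0 0 0 0;0 0 0.0015 0 0 0 0;0 0 0 0 0 0 0;0 0 0 0 0 0 0';python3 -c "
from bx import *; from plant import r
to(r.get_state(),0.0017,.0055,.056,1)"
```

```text
time_s: 24.45
tcp_pos: [0.5262, -0.1778, 0.0911]
eef_rot: [155.0, -0.0, -93.3]
contact_force: [-0.9, 0.4, -0.8]
gripper_width: 0.0454
time_s: 24.78
tcp_pos: [0.5261, -0.178, 0.0909]
eef_rot: [155.1, -0.1, -93.3]
contact_force: [0.3, 2.9, 15.3]
gripper_width: 0.0457
now in box frame [ 2.3  5.5 55.1] rot err deg [ 0.09  0.09 -0.04] t 24.78
1 x: -0.0000 0.0006 -0.0009 -0.0016 -0.0016 0.0006 | step mm 1.1 deg 0.14
```

```bash
python3 -m inch '0 0 -0.001 0 0 0 0;0 0 0 0 0 0 0.55;0 0 0 0 0 0 0.7;0 0 0 0 0 0 0.85;0 0 0 0 0 0 0.85;0 0 0 0 0 0 0.85;0 0 0 0 0 0 0.85;0 0 -0.01 0 0 0 0.85;0 0 -0.03 0 0 0 0.85;0 0 -0.03 0 0 0 0.85;0 0 -0.03 0 0 0 0.85;0 0 -0.03 0 0 0 0.85;0 0 0 0 0 0 0.85'; python3 look.py w15; python3 -c "
from bx import *; from plant import r
overlay('w15','w15o',shapes(box=b)[:4],(230,60),(170,190),3.1)
plan(r.get_state(),[.4420,.1135,.18],down(-90),16)"
```

```text
time_s: 25.87
tcp_pos: [0.5845, -0.182, 0.213]
eef_rot: [155.5, -0.1, -93.3]
contact_force: [0.5, 0.2, 0.4]
gripper_width: 0.0741
25.8667 [ 0.5845 -0.182   0.213 ] [ 1.555e+02 -1.300e-01 -9.327e+01] [  0.1  30.5  10.9  -1.3 -94.8  -3.3]
16 x: -0.0181 0.0088 0.0040 0.0269 0.0007 -0.0036 | step mm 20.5 deg 1.56
```

View pics/w15o.png

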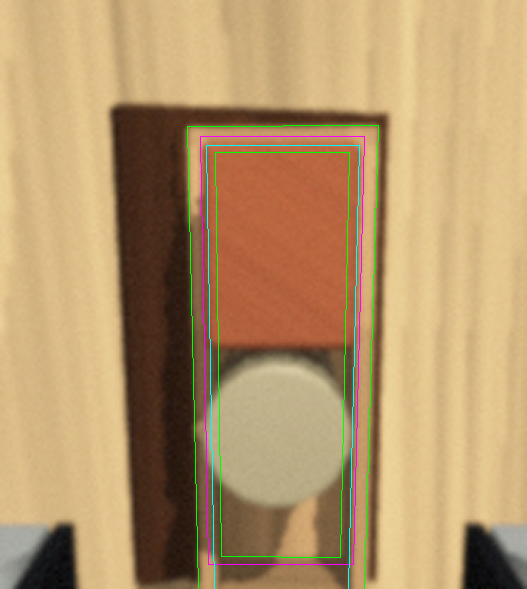

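```bash
python3 -m inch '-0.0181 0.0088 0.004 0.0269 0.0007 -0.0036 0.85;-0.0181 0.0088 0.004 0.0269 0.0007 -0.0036 0.85;-0.0181 0.0088 0.004 0.0269 0.0007 -0.0036 0.85;-0.0181 0.0088 0.004 0.0269 0.0007 -0.0036 0.85;-0.0181 0.0088 0.004 0.0269 0.0007 -0.0036 0.85;-0.0181 0.0088 0.004 0.0269 0.0007 -0.0036 0.85;-0.0181 0.0088 0.004 0.0269 0.0007 -0.0036 0.85;-0.0181 0.0088 0.004 0.0269 0.0007 -0.0036 0.85;-0.0181 0.0088 0.004 0.0269 0.0007 -0.0036 0.85;-0.0181 0.0088 0.004 0.0269 0.0007 -0.0036 0.85;-0.0181 0.0088 0.004 0.0269 0.0007 -0.0036 0.85;-0.0181 0.0088 0.004 0.0269 0.0007 -0.0036 0.85;-0.0181 0.0088 0.004 0.0269 0.0007 -0.0036 0.85;-0.0181 0.0088 0.004 0.0269 0.0007 -0.0036 0.85;-0.0181 0.0088 0.004 0.0269 0.0007 -0.0036 0.85;-0.0181 0.0088 0.004 0.0269 0.0007 -0.0036 0.85;0 0 0 0 0 0 1;0 0 0 0 0 0 1;0 0 0 0 0 0 1'; python3 look.py w16; python3 -c "
from bx import *; from plant import r
overlay('w16','w16o',shapes(jar=[.442,.1135]),(220,60),(200,190),3)
plan(r.get_state(),[.4420,.1135,.049],down(-90),7)"
```

```text
time_s: 27.5
tcp_pos: [0.4387, 0.1134, 0.1787]
eef_rot: [179.6, 0.1, -89.9]
contact_force: [0.3, -0.3, 0.6]
gripper_width: 0.0861
27.5 [0.4387 0.1134 0.1787] [ 1.7963e+02  9.0000e-02 -8.9950e+01] [ 39.3   1.7 -29.8  -0.4 -58.7 -39. ]
7 x: -0.0000 -0.0005 0.0185 0.0009 0.0002 -0.0000 | step mm 18.5 deg 0.06
```

View pics/w16o.png

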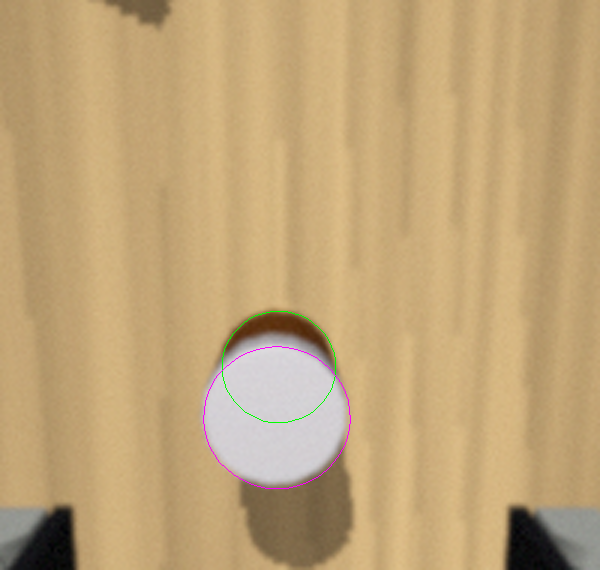

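```bash
python3 -m inch '0 -0.0005 0.0185 0.0009 0.0002 0 1;0 -0.0005 0.0185 0.0009 0.0002 0 1;0 -0.0005 0.0185 0.0009 0.0002 0 1;0 -0.0005 0.0185 0.0009 0.0002 0 1;0 -0.0005 0.0185 0.0009 0.0002 0 1;0 -0.0005 0.0185 0.0009 0.0002 0 1;0 -0.0005 0.0185 0.0009 0.0002 0 1;0 0 0 0 0 0 1;0 0 0 0 0 0 1;0 0 0 0 0 0 1;0 0 0 0 0 0 1'; python3 -c "
from bx import *; from plant import r
plan(r.get_state(),[.4420,.1130,.049],down(-90),1)"
```

```text
time_s: 28.47
tcp_pos: [0.4427, 0.1137, 0.0501]
eef_rot: [-179.9, 0.1, -90.0]
contact_force: [-0.2, 0.3, -0.2]
gripper_width: 0.0875
1 x: 0.0007 0.0007 0.0011 -0.0013 0.0011 -0.0003 | step mm 1.5 deg 0.10
```

```bash
python3 -m inch '0 0.0007 0.0011 -0.0013 0.0011 -0.0003 1;0 0 0 0 0 0 0;0 0 0 0 0 0 0;0 0 0 0 0 0 0;0 0 0 0 0 0 0;0 0 0 0 0 0 0;0 0 0 0 0 0 0;0 0 0 0 0 0 0;0 0 0 0 0 0 0;0 0 0 0 0 0 0;0 0 0 0 0 0 0' 30
python3 -m inch '0 0 -0.01 0 0 0 0; 0 0 -0.02 0 0 0 0; 0 0 -0.03 0 0 0 0; 0 0 -0.03 0 0 0 0; 0 0 -0.03 0 0 0 0; 0 0 -0.03 0 0 0 0; 0 0 0 0 0 0 0; 0 0 0 0 0 0 0'; python3 look.py w17; python3 -c "
from bx import *; from plant import r
to(r.get_state(),0.001,.0545,.2,14)
s=r.get_state();R=Rt(s['eef_rot']);L=[]
for z in (.049,.049-.080): L.append((np.c_[.023*np.cos(t),.023*np.sin(t),0*t+z])@R.T+s['tcp_pos'])
overlay('w17','w17o',L,(220,130),(200,130),4)"
```

```text
time_s: 29.38
tcp_pos: [0.4414, 0.1137, 0.0481]
eef_rot: [180.0, -0.0, -90.0]
contact_force: [1.6, 0.2, 0.5]
gripper_width: 0.0455
time_s: 30.05
tcp_pos: [0.4414, 0.114, 0.1989]
eef_rot: [-180.0, 0.1, -90.0]
contact_force: [-1.1, -0.2, -3.0]
gripper_width: 0.0458
30.05 [0.4414 0.114  0.1989] [-1.7998e+02  6.0000e-02 -8.9990e+01] [ 39.3   0.7 -28.1  -0.  -61.2 -39.3]
now in box frame [-135.4  291.5  108.4] rot err deg [24.87  0.75 -3.26] t 30.1
14 x: 0.0173 -0.0105 -0.0041 -0.0310 -0.0009 0.0041 | step mm 20.6 deg 1.79
```

View pics/w17o.png

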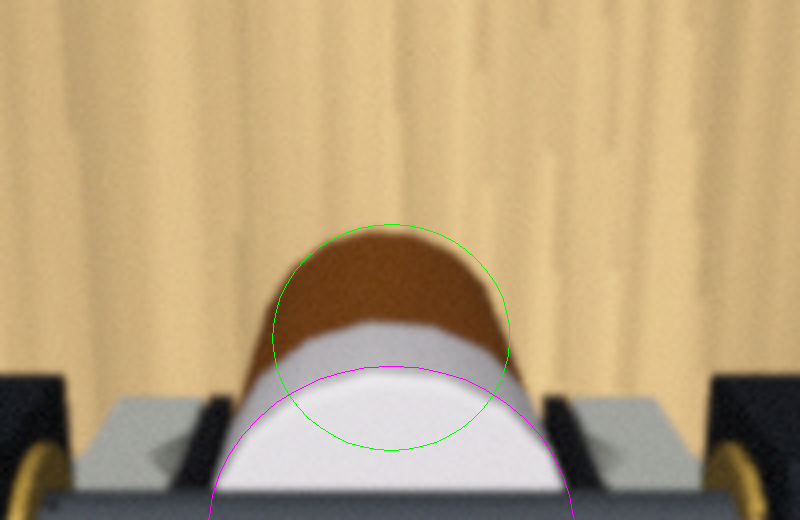

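```bash
python3 -m inch '0.0173 -0.0105 -0.0041 -0.031 -0.0009 0.0041 0;0.0173 -0.0105 -0.0041 -0.031 -0.0009 0.0041 0;0.0173 -0.0105 -0.0041 -0.031 -0.0009 0.0041 0;0.0173 -0.0105 -0.0041 -0.031 -0.0009 0.0041 0;0.0173 -0.0105 -0.0041 -0.031 -0.0009 0.0041 0;0.0173 -0.0105 -0.0041 -0.031 -0.0009 0.0041 0;0.0173 -0.0105 -0.0041 -0.031 -0.0009 0.0041 0;0.0173 -0.0105 -0.0041 -0.031 -0.0009 0.0041 0;0.0173 -0.0105 -0.0041 -0.031 -0.0009 0.0041 0;0.0173 -0.0105 -0.0041 -0.031 -0.0009 0.0041 0;0.0173 -0.0105 -0.0041 -0.031 -0.0009 0.0041 0;0.0173 -0.0105 -0.0041 -0.031 -0.0009 0.0041 0;0.0173 -0.0105 -0.0041 -0.031 -0.0009 0.0041 0;0.0173 -0.0105 -0.0041 -0.031 -0.0009 0.0041 0;0 0 0 0 0 0 0;0 0 0 0 0 0 0;0 0 0 0 0 0 0'; python3 look.py w18; python3 -c "
from bx import *; from plant import r
to(r.get_state(),0.001,.0545,.108,7)
overlay('w18','w18o',shapes(box=b)[:4],(230,60),(170,190),3.1)"
```

```text
time_s: 31.52
tcp_pos: [0.5884, -0.1324, 0.2219]
eef_rot: [154.9, -0.1, -93.3]
contact_force: [-0.2, 0.0, -1.6]
gripper_width: 0.0456
31.5167 [ 0.5884 -0.1324  0.2219] [ 1.5487e+02 -5.0000e-02 -9.3350e+01] [  3.9  30.   11.6  -3.  -96.6  -6.9]
now in box frame [  0.6  54.9 199.8] rot err deg [-0.05  0.05  0.01] t 31.57
7 x: 0.0000 -0.0001 0.0131 0.0001 -0.0001 -0.0000 | step mm 13.1 deg 0.01
```

View pics/w18o.png

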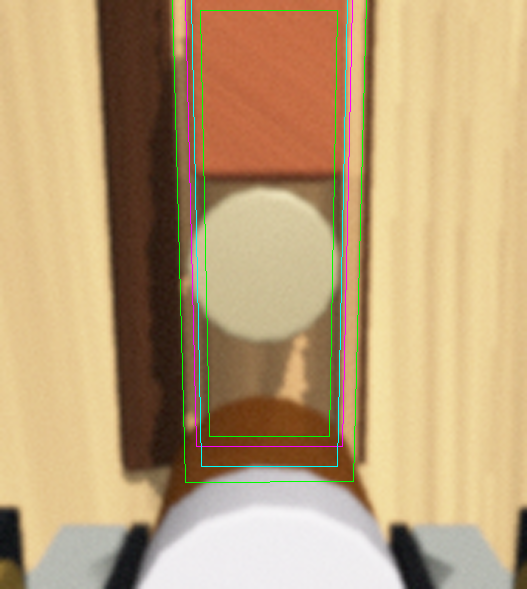

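```bash
python3 -c "
from bx import *
w=load('w18')
f=lambda c,z: np.round(onbox(w,(np.array(c)+.5)/3.1-.5+[230,60],z),1)
print('core',f((190,263),.094),f((339,263),.094),f((265,187),.094),f((265,342),.094),'brick',f((270,175),.088))
"
python3 -m inch '0 -0.0001 0.0131 0.0001 -0.0001 0 0;0 -0.0001 0.0131 0.0001 -0.0001 0 0;0 -0.0001 0.0131 0.0001 -0.0001 0 0;0 -0.0001 0.0131 0.0001 -0.0001 0 0;0 -0.0001 0.0131 0.0001 -0.0001 0 0;0 -0.0001 0.0131 0.0001 -0.0001 0 0;0 -0.0001 0.0131 0.0001 -0.0001 0 0;0 0 0 0 0 0 0;0 0 0 0 0 0 0;0 0 0 0 0 0 0;0 0 0 0 0 0 0'; python3 look.py w19; python3 v3.py h5 140 90 290 220 240 200 390 370; python3 -c "
from bx import *; from plant import r
to(r.get_state(),0.001,.0545,.108,1)
overlay('w19','w19o',shapes(box=b)[:4],(230,60),(170,190),3.1)"
```

```text
core [23.4  4.2 94. ] [-20.6   4.2  94. ] [  1.2 -17.4  94. ] [ 1.3 27.7 94. ] brick [ -0.3 -20.9  88. ]
time_s: 32.48
tcp_pos: [0.5519, -0.1303, 0.1417]
eef_rot: [155.2, -0.0, -93.3]
contact_force: [0.1, 0.2, -2.6]
gripper_width: 0.0455
32.4833 [ 0.5519 -0.1303  0.1417] [ 1.5521e+02 -3.0000e-02 -9.3300e+01] [  4.2  29.8   0.5  -3.1 -85.3  -6.6]
scales 2.6333333333333333 2.6333333333333333
now in box frame [  1.7  54.4 110.2] rot err deg [0.15 0.02 0.01] t 32.63
1 x: -0.0001 0.0007 0.0022 -0.0027 -0.0003 -0.0002 | step mm 2.3 deg 0.15
```

View pics/w19o.png

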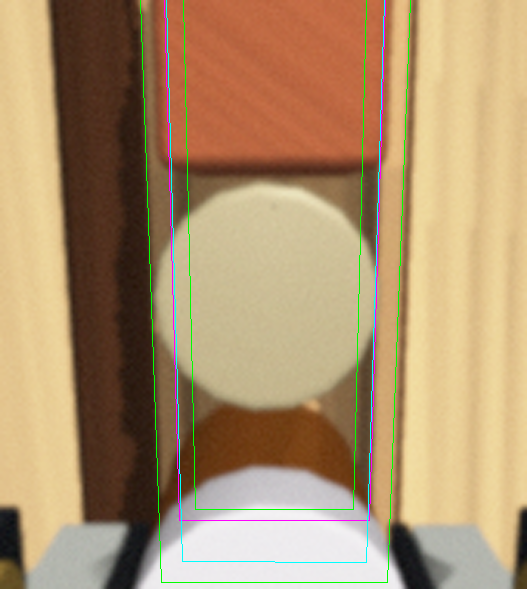

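View pics/h5.png

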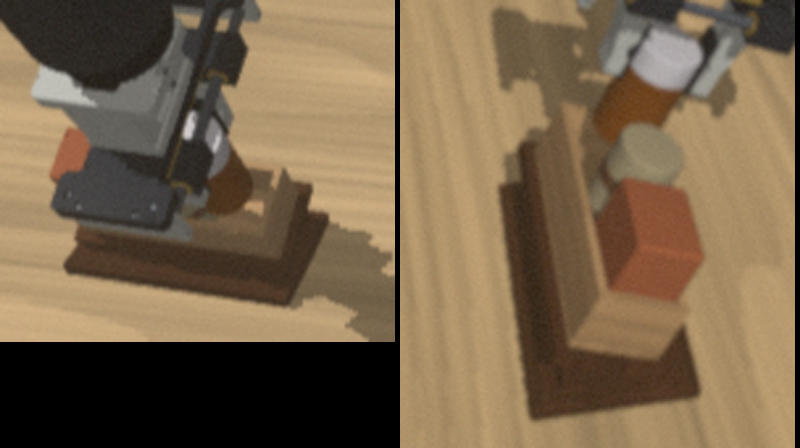

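```bash
python3 -m inch '0.0004 0.0005 0.006 -0.0027 0 0 0;0 0 0.008 0 0 0 0;0 0 0.008 0 0 0 0;0 0 0.008 0 0 0 0;0 0 0.008 0 0 0 0;0 0 0.004 0 0 0 0;0 0 0.003 0 0 0 0;0 0 0 0 0 0 0;0 0 0 0 0 0 0'; python3 -m inch '0 0 0.002 0 0 0 0;0 0 0.002 0 0 0 0;0 0 0 0 0 0 0;0 0 0 0 0 0 0'; python3 -c "
from bx import *; from plant import r
to(r.get_state(),0.001,.054,.056,2)"
```

```text
time_s: 33.38
tcp_pos: [0.5313, -0.1298, 0.0999]
eef_rot: [154.9, -0.0, -93.3]
contact_force: [-1.4, -0.6, -1.4]
gripper_width: 0.0453
time_s: 33.72
tcp_pos: [0.5297, -0.1297, 0.0964]
eef_rot: [154.9, -0.0, -93.3]
contact_force: [-2.4, -0.1, -1.3]
gripper_width: 0.0455
now in box frame [ 0.8 53.9 60.4] rot err deg [-0.09  0.02  0.03] t 33.72
2 x: -0.0001 -0.0001 0.0022 0.0008 -0.0001 -0.0002 | step mm 2.2 deg 0.05
```

```bash
python3 -m inch '0 0 0.0015 0 0 0 0;0 0 0.0015 0 0 0 0;0 0 0 0 0 0 0'; python3 -m inch '0 0 0.001 0 0 0 0;0 0 0.001 0 0 0 0;0 0 0 0 0 0 0';  python3 -m inch '0 -0.0005 0.001 0 0 0 0;0 0 0.001 0 0 0 0;0 0 0 0 0 0 0'; python3 -c "
from bx import *; from plant import r
to(r.get_state(),0.001,.054,.056,2)"
```

```text
time_s: 33.97
tcp_pos: [0.5284, -0.1296, 0.0936]
eef_rot: [154.9, -0.0, -93.3]
contact_force: [-3.0, 0.7, -0.7]
gripper_width: 0.0449
time_s: 34.22
tcp_pos: [0.5276, -0.1296, 0.0918]
eef_rot: [154.9, -0.0, -93.3]
contact_force: [-2.9, -0.5, 1.7]
gripper_width: 0.0456
time_s: 34.47
tcp_pos: [0.5271, -0.1297, 0.0902]
eef_rot: [154.9, -0.0, -93.3]
contact_force: [-3.7, 0.8, 5.5]
gripper_width: 0.0454
now in box frame [ 1.  53.8 53.7] rot err deg [-0.11  0.04  0.02] t 34.47
2 x: -0.0001 0.0000 -0.0012 0.0009 -0.0003 -0.0002 | step mm 1.2 deg 0.06
```

```bash
python3 -m inch '0 0 0.001 0 0 0 0;0 0 0.0005 0 0 0 0;0 0 0 0 0 0 0;0 0 0 0 0 0 0'; python3 -c "
from bx import *; from plant import r
to(r.get_state(),0.001,.054,.056,2)"; python3 look.py w20
```

```text
time_s: 34.8
tcp_pos: [0.5271, -0.1298, 0.0901]
eef_rot: [155.0, -0.1, -93.3]
contact_force: [-2.1, 1.6, 12.2]
gripper_width: 0.0457
now in box frame [ 1.1 53.7 53.6] rot err deg [-0.03  0.07 -0.01] t 34.8
2 x: -0.0002 0.0001 -0.0012 0.0002 -0.0006 0.0001 | step mm 1.2 deg 0.04
34.8 [ 0.5271 -0.1298  0.0901] [ 1.5497e+02 -6.0000e-02 -9.3280e+01] [  4.5  30.7  -5.7  -3.3 -78.5  -6.4]
```

View pics/w20.png

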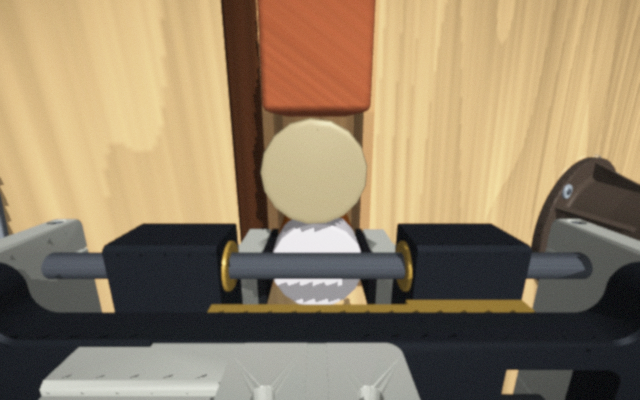

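```bash
python3 -m inch '0 0 -0.0012 0 0 0 0;0 0 0 0 0 0 0.55;0 0 0 0 0 0 0.7;0 0 0 0 0 0 0.85;0 0 0 0 0 0 0.85;0 0 0 0 0 0 0.85;0 0 0 0 0 0 0.85;0 0 -0.01 0 0 0 0.85;0 0 -0.03 0 0 0 0.85;0 0 -0.03 0 0 0 0.85;0 0 -0.03 0 0 0 0.85;0 0 -0.03 0 0 0 0.85;0 0 0 0 0 0 0.85;0 0 0 0 0 0 0.85'; python3 look.py w21; python3 v3.py h6 140 90 290 220 240 200 390 370; python3 -c "
from bx import *; from plant import r
overlay('w21','w21o',shapes(box=b)[:4],(230,20),(170,230),2.5)
to(r.get_state(),0,.0,.23,4)"
```

```text
time_s: 36.02
tcp_pos: [0.5838, -0.1328, 0.2094]
eef_rot: [155.2, -0.0, -93.3]
contact_force: [-0.6, -0.1, -1.3]
gripper_width: 0.0747
36.0167 [ 0.5838 -0.1328  0.2094] [ 1.5518e+02 -2.0000e-02 -9.3340e+01] [  3.9  29.8   9.8  -3.  -94.6  -6.8]
scales 2.6333333333333333 2.6333333333333333
now in box frame [  1.3  54.  182.4] rot err deg [-0.14  0.01  0.02] t 36.17
4 x: 0.0135 0.0003 -0.0119 0.0006 -0.0000 -0.0001 | step mm 18.0 deg 0.04
```

View pics/w21o.png

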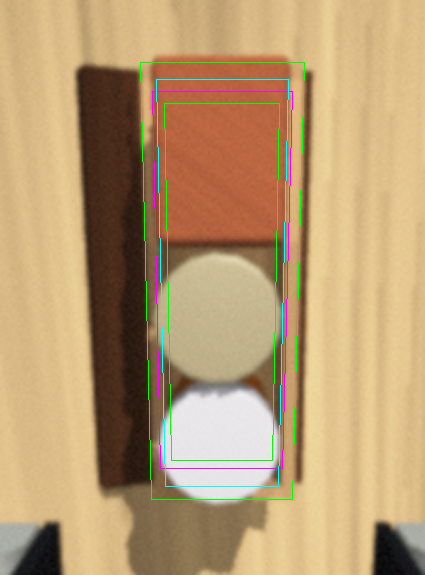

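View pics/h6.png

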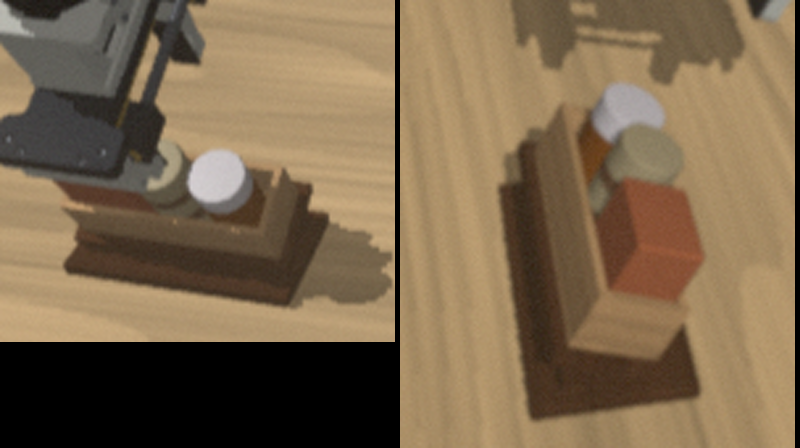

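```bash
python3 -m inch '-0.02 0 -0.02 0 0 0 0.85;-0.03 0 -0.015 0 0 0 0.85;-0.03 0 -0.01 0 0 0 0.85;-0.03 0 -0.01 0 0 0 0.85;-0.03 0 0 0 0 0 0.85;-0.03 0 0 0 0 0 0.85;-0.03 0 0 0 0 0 0.85;0 0 0 0 0 0 0.85;0 0 0 0 0 0 0.85;0 0 0 0 0 0 0.85'; python3 -c "
from bx import *; from plant import r
w=load('w21')
f=lambda c,z: np.round(onbox(w,(np.array(c)+.5)/2.5-.5+[230,20],z),1)
print('jar',f((157,442),.086),f((281,442),.086),f((219,505),.086));print('core',f((156,318),.094),f((282,318),.094),f((219,252),.094),f((219,384),.094));print('brick',f((152,60),.088),f((290,60),.088),f((287,242),.088),f((158,242),.088))
R,t0,T=frame(); L=[]
def item(x,y,h,k):
    for z in (.006,.006+h):
        P=rect(.023,.03,z)+[x,y,0] if k else np.c_[x+.023*np.cos(t),y+.023*np.sin(t),0*t+z]
        L.append(P@R.T+t0)
item(0,-.0505,.082,1);item(.0015,.0053,.088,0);item(.0015,.0545,.080,0)
for n,o,sz in (('scene',(150,110),(130,90)),('side',(265,205),(110,150))):
    c=r.camera_params(n); im=r.capture(n)[:,:,::-1]; cv2.imwrite(f'pics/f_{n}.png',im); np.savez(f'f_{n}.npz',**{k:np.array(v) for k,v in c.items()})
    import shutil
    overlay('f_'+n,'fo_'+n,L,o,sz,5 if n=='scene' else 4)
    I=im[o[1]:o[1]+sz[1],o[0]:o[0]+sz[0]]; s=5 if n=='scene' else 4; B=cv2.resize(I,None,fx=s,fy=s,interpolation=cv2.INTER_CUBIC)
    cv2.imwrite('pics/fr_'+n+'.png',B)
"
python3 -c "
import cv2,numpy as np
a=cv2.imread('pics/fo_side.png');c=cv2.imread('pics/fr_side.png');k=390/a.shape[1]
cv2.imwrite('pics/fd.png',np.hstack([cv2.resize(a,None,fx=k,fy=k),cv2.resize(c,None,fx=k,fy=k)]))"
```

```text
time_s: 37.0
tcp_pos: [0.6167, 0.0655, 0.2564]
eef_rot: [154.9, -0.1, -93.3]
contact_force: [-0.2, -0.7, 0.2]
gripper_width: 0.0746
jar [24.4 51.4 86. ] [-22.2  51.4  86. ] [ 1.1 76.4 86. ]
core [23.   4.7 94. ] [-20.9   4.7  94. ] [  1.1 -17.4  94. ] [ 1.1 27.9 94. ]
brick [ 23.  -77.9  88. ] [-22.1 -77.8  88. ] [-22.5 -20.8  88. ] [ 22.3 -20.8  88. ]
```

View pics/fd.png

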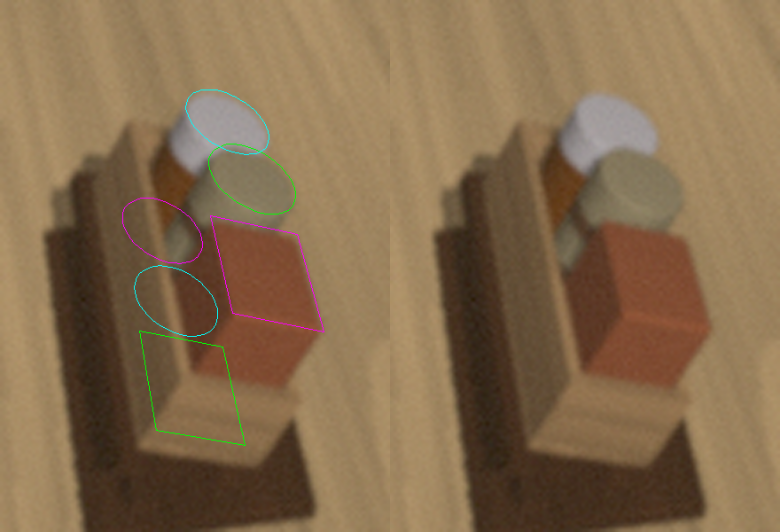

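View pics/fo_scene.png

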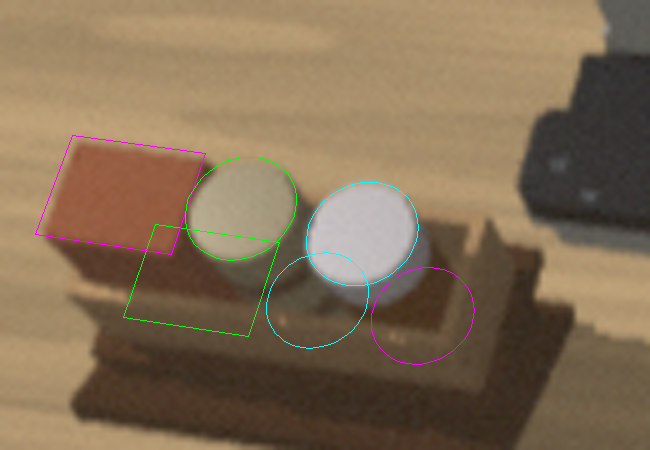

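View pics/f_scene.png

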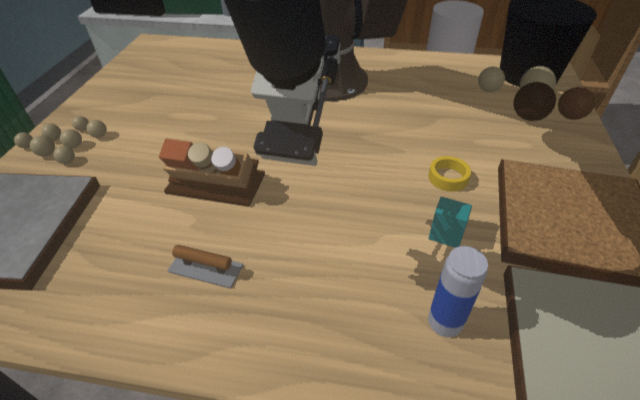

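```bash
python3 -c "
from plant import r
print(r.close_job(), r.get_state()['time_s'])"
```

```text
the job is handed in; nothing more can be done
the job is handed in; nothing more can be done
```

The brick, the core and the jar are packed in one row in the box, and I handed the job in just after 37 s. I pressed each item onto the floor, with 10 to 15 N on the wrist, before letting go.

- **Slip while gripping:** I started lifting the brick before the jaws had fully closed, so the fingers ended about 8 mm higher on it than planned. It still went in square.
- **Core re-seated:** After the first release the core's top sat about 3 mm down the slope. I gripped it again, moved it against the downhill wall, pressed it down and released it. Its top then measured about 1 mm off the centre line.
- **Last checks:** In the scene and side pictures the tops match the outlines of items standing on the floor, within 1 to 2 pixels. The wrist view shows all three square and apart, centred to about 1 mm across the box. The gripper was well clear of the box.
- **Bystanders:** The spray can, the tape roll, the trowel and the turquoise block look unmoved in the last scene picture. I judged that by eye and did not measure it.
- **Disagreement:** The wrist view and the arm's position differ by 1 to 3 mm along the row. That is no more than the gaps between the items.

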